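# Unstack the tube racks into the dry box and latch it

## Task

Take the two stacks apart: stand every blue tube rack flat on the floor of the white dry box, side by side, and put every metal spacer plate squarely on the single plate that lies by itself, so that all plates end in one neat pile. When all the racks are in, close the lid and turn the T-handle clockwise as far as it goes, so that the lid is drawn tight onto its seal. Keep the racks upright and let the plates rest on the pile, everything released.

Things in the scene. Friction and masses are not known exactly. Their poses are not given: they have to be found in the camera images.
- dry_box: white storage box fixed to the bench, 184 (x) by 332 (y) mm, 6 mm walls, rim 68 mm above the bench; at the front a rubber seal stands up to 75 mm. Origin: centre of its underside; x from the latch side (near the robot) to the hinge side, y left.
- box_floor (a point): centre of the box's inner floor, 10 mm above the bench, axes as the box. The floor is 172 (x) by 320 (y) mm: room for three racks side by side, each along the box's x, at y = -100, 0 and +100 mm.
- lid (a joint): lid angle (rad): 0 fully drawn down, about 0.02 lying loosely on the springy seal, 1.65 fully open. It starts standing about upright, held by friction; drawn forward (its edge can be hooked from above) to below about 1.1 it sinks shut slowly by itself.
- lid_hinge (a point): middle of the lid's hinge line, which runs along the box's y, 97 mm behind the box's origin and 70 mm above the bench; axes as the box
- lid_edge (a point): middle of the lid's free front edge, half way through its thickness. The lid is a slab 190 mm from hinge line to edge, 338 mm wide, 16 mm thick (18 mm in the middle). x from the edge to the hinge, z out of its outer face (up when closed).
- latch (a joint): angle of the T-handle (rad): 0 released, bar parallel to the lid's edge; turns clockwise seen from outside to a stop at 1.5. With the lid down, its tongue runs from about 0.5 on under a ramped keeper and draws the lid (and the handle with it) down 4 to 5 mm against the seal: about 10 N, 0.2 N m. Stays where left. Turned with the lid up, it would block the lid.
- latch_grip (a point): centre of the black T-handle bar, 78 x 18 x 17 mm, on a stem through a tab in the middle of the lid's front, 217 mm from the hinge line; the bar's underside is 20 mm clear of the tab. y along the bar, z out along the stem (up when closed).
- plate_a1: aluminium spacer plate, 150 x 66 x 10 mm, 0.22 kg. Origin: centre of its underside; x along the 150 mm, y across the 66 mm, z up. Starts as the bottom of the first stack, flat on the bench, below rack_a1.
- rack_a1: blue tube rack full of closed snap tubes, 62 x 150 x 41 mm, about 0.16 kg; side walls 34 mm tall, flat caps reach 41 mm. Origin: centre of its underside; x across the 62 mm, y along the 150 mm, z up. Starts on plate_a1.
- plate_a2: aluminium spacer plate, 150 x 66 x 10 mm, 0.22 kg. Origin: centre of its underside; x along the 150 mm, y across the 66 mm, z up. Starts on top of rack_a1.
- plate_b1: aluminium spacer plate, 150 x 66 x 10 mm, 0.22 kg. Origin: centre of its underside; x along the 150 mm, y across the 66 mm, z up. Starts as the bottom of the second stack, flat on the bench, below rack_b1.
- rack_b1: blue tube rack full of closed snap tubes, 62 x 150 x 41 mm, about 0.16 kg; side walls 34 mm tall, flat caps reach 41 mm. Origin: centre of its underside; x across the 62 mm, y along the 150 mm, z up. Starts on plate_b1.
- plate_b2: aluminium spacer plate, 150 x 66 x 10 mm, 0.22 kg. Origin: centre of its underside; x along the 150 mm, y across the 66 mm, z up. Starts on top of rack_b1; not always present.
- rack_a2: blue tube rack full of closed snap tubes, 62 x 150 x 41 mm, about 0.16 kg; side walls 34 mm tall, flat caps reach 41 mm. Origin: centre of its underside; x across the 62 mm, y along the 150 mm, z up. Starts on plate_a2, on top of the first stack; not always present.
- plate_0: aluminium spacer plate, 150 x 66 x 10 mm, 0.22 kg. Origin: centre of its underside; x along the 150 mm, y across the 66 mm, z up. Lies flat on the bench by itself with nothing on it at the start: the bottom of the pile of plates.

How it is judged:
On the way, in this order (a step that is already met when the one before it is completed fails the run):
1. every rack stands flat on the floor of the box, lid still up (x of rack_a1 in the frame of box_floor between -0.03 and 0.03 m and y of rack_a1 in the frame of box_floor between -0.135 and 0.135 m and z of rack_a1 in the frame of box_floor between -0.005 and 0.005 m and angle between each of rack_a1, rack_b1, rack_a2's own z axis and vertical below 0.06 rad and x of rack_b1 in the frame of box_floor between -0.03 and 0.03 m and y of rack_b1 in the frame of box_floor between -0.135 and 0.135 m and z of rack_b1 in the frame of box_floor between -0.005 and 0.005 m and x of rack_a2 in the frame of box_floor between -0.03 and 0.03 m and y of rack_a2 in the frame of box_floor between -0.135 and 0.135 m and z of rack_a2 in the frame of box_floor between -0.005 and 0.005 m and value of joint lid above 0.6 rad), for 0.2 s.
2. the lid lies on its seal, not yet latched (value of joint lid below 0.06 rad and value of joint latch below 0.6 rad), for 0.2 s.
3. the T-handle is turned home and the lid drawn tight (value of joint lid below 0.012 rad and value of joint latch above 1.2 rad), for 0.2 s.
At the end, for the whole second after the job is handed in: All racks flat on the box floor (within 5 mm, tilt < 0.06 rad); all the stack plates flat and still in one pile on plate_0, which lies on the bench: within 20 mm along, 15 mm across, turned < 0.15 rad; lid tight (< 0.012 rad); T-handle past 1.2 rad (all of step 3 and x of rack_a1 in the frame of box_floor between -0.03 and 0.03 m and y of rack_a1 in the frame of box_floor between -0.135 and 0.135 m and z of rack_a1 in the frame of box_floor between -0.005 and 0.005 m and angle between each of rack_a1, rack_b1, rack_a2, plate_a1, plate_a2, plate_b1, plate_b2's own z axis and vertical below 0.06 rad and x of rack_b1 in the frame of box_floor between -0.03 and 0.03 m and y of rack_b1 in the frame of box_floor between -0.135 and 0.135 m and z of rack_b1 in the frame of box_floor between -0.005 and 0.005 m and x of rack_a2 in the frame of box_floor between -0.03 and 0.03 m and y of rack_a2 in the frame of box_floor between -0.135 and 0.135 m and z of rack_a2 in the frame of box_floor between -0.005 and 0.005 m and x of plate_a1 in the frame of plate_0 between -0.02 and 0.02 m and y of plate_a1 in the frame of plate_0 between -0.015 and 0.015 m and z of plate_a1 in the frame of plate_0 between 0.007 and 0.045 m and angle between the x axis of each of plate_a1, plate_a2, plate_b1, plate_b2 and the x axis of plate_0, either way round below 0.15 rad and linear speed of each of plate_a1, plate_a2, plate_b1, plate_b2 below 0.02 m/s and x of plate_a2 in the frame of plate_0 between -0.02 and 0.02 m and y of plate_a2 in the frame of plate_0 between -0.015 and 0.015 m and z of plate_a2 in the frame of plate_0 between 0.007 and 0.045 m and x of plate_b1 in the frame of plate_0 between -0.02 and 0.02 m and y of plate_b1 in the frame of plate_0 between -0.015 and 0.015 m and z of plate_b1 in the frame of plate_0 between 0.007 and 0.045 m and x of plate_b2 in the frame of plate_0 between -0.02 and 0.02 m and y of plate_b2 in the frame of plate_0 between -0.015 and 0.015 m and z of plate_b2 in the frame of plate_0 between 0.007 and 0.045 m and height (world z) of plate_0 below 0.005 m and angle between plate_0's own z axis and vertical below 0.05 rad); the robot touches nothing.
It fails at once if a rack is tipped by more than 40 degrees (angle between any of rack_a1, rack_b1, rack_a2's own z axis and vertical above 0.7 rad).
Of rack_a2, plate_b2 only 1 to 2 are there at a start; the rules pass over those that are not, and their reading is None.
At some moment in a run one of plate_0 may be knocked a few centimetres aside while the robot is not near it.
It also fails if it takes over 210 s, if anything falls off the work surface, if the arm or the gripper's body presses on something with over 40 N, if the wrist force passes 120 N, or if a joint passes its speed limit or range.

## Robot

A 6-joint arm with a two-finger parallel gripper is mounted at the origin on a cart in front of the work surface, level with it; the furniture and walls round the work are solid. World frame = base frame: x ahead of the robot, y to its left, z up, the work surface at z = 0. Lengths are in m, angles in rad, forces in N, time in s.
With the tool pointing down it reaches from about 0.35 to 0.725 m from the base axis. Payload 6 kg.
Tool frame: the origin (TCP) lies at the very end of the fingers, on their centre line; the grasp point (between the pads) lies 19 mm behind it; z points along the fingers, y is the line along which they close (so a half turn about z gives the same grasp; the last joint's range is limited). The gripper opens to 85 mm and grips with 20 to 120 N. Pads are 22 mm wide; open, the fingers measure 114 mm over their backs; the gripper's body (76 mm by 85 mm) begins 54 mm behind the grasp point. The pads swing forward as they close: fully open they stand 13 mm farther back than shut.
Start: joints at [1.663, 0.04, 0.085, 0, -1.615, -0.334], TCP at [0.144, 0.583, 0.231] pointing down, gripper open.
Joint ranges: [-2.56, 2.56], [-1.29, 2.01], [-1.08, 1.49], [-3.29, 1.98], [-2.81, -0.18], [-2.99, 2.99]. Speed limits (rad/s): [2.57, 2.57, 3.01, 3.14, 3.14, 3.14].

## Interface

Orientations are given as a rotation vector (axis times angle).
In Python, from cell import ctrl gives the robot as it stands. The module is installed in compiled form; this text tells all that it offers.
- The arm moves only by the tool send_rows, never from a script. Its argument "steps" is a list of rows, each an object with "xyz": the shift along the world's x, y, z in m, a list of three; "rot": the turn, a rotation vector about the world's x, y, z in rad, a list of three; "jaw": the finger opening in m, from 0 to 0.0854. A call has 1 to 12 rows; each row is the pose to reach, as a shift and turn from the pose commanded when the call began; what a row does not reach only later rows make up. A row lasts 1/12 s, in which the tool goes at most 41.7 mm and 7.16 degrees, less where a joint would pass 70% of its speed; a pose out of reach is approached as far as the arm can. A call with a gripper value outside its range is refused whole. The fingers move at their own pace and stop on an object; the grip force is fixed at half the most. Time passes only in rows, so rows that repeat a pose let the fingers close. It gives the time, the measured TCP pose, the force, the opening and the grip force at its end, in the units of the state.
- ctrl.state(): the state, without advancing time (a new reading comes with each control period).
- ctrl.snapshot(name): name is "side" or "top" or "wrist"; returns the picture (480x640x3 uint8, blue, green, red); there is no depth.
- ctrl.get_calibration(name): a dict with "fx", "fy", "cx", "cy" (pixels), "D" ([k1, k2, p1, p2, k3] as OpenCV has them; the pictures are not rectified), "extrinsics" (4x4, takes a point from camera to world coordinates). Camera axes: x right, y up, looking along -z (the intrinsics and any distortion apply to the point x, -y, -z); pixel columns grow to the right and rows downward; lengths in m; the calibration is good to about 2 mm. A picture is of the moment at which its call begins: read the wrist's pose just before it. get_calibration takes no time and is no camera call; for the wrist camera it gives the pose at the moment of the call.
- ctrl.job_done(): hands the job in; it is judged then, once.
The state is a dict: "t": time; "joints": joint angles; "dq": joint speeds; "joint_torque": joint torques, N m; "tcp_pos": TCP position; "orientation": TCP orientation; "force": force on the tool from outside, world axes, zero at the start; "ft_torque": the same for the moment, N m; "grip_width": finger opening in m; "gripper_force": force on a finger pad.
Only numpy, scipy, OpenCV 4.12 (cv2) and the standard library are available. Lean on these libraries where they do the work, as an engineer would, in place of code of your own. Each camera call takes 0.05 s, during which the arm holds its last target. There are 200 camera calls.

## Working session

There is one attempt and no reset: what is moved stays moved. The work goes in short steps, Python scripts to look and compute and a tool call to move; the robot and the scene stay as the last step left them, time stands still between calls to the robot, and variables do not carry over. Pictures are saved under pics/ and viewed, at most 14 in all, crops included, and the job is handed in when it is done.

Besides the shell and the picture viewer there is one more tool, called by a JSON object that holds its "name" and its "arguments". send_rows: Moves the arm, as the interface text tells. Its arguments: {"type":"object","properties":{"steps":{"type":"array"}},"required":["steps"]}

```bash
mkdir -p pics
python3 - <<'E'
from cell import ctrl
import cv2
for n in ("side","top"):
    cv2.imwrite(f"pics/{n}0.png",ctrl.snapshot(n)); c=ctrl.get_calibration(n); print(n,c)
print(ctrl.state())
E
```

```text
side {'fx': 441.3674287595479, 'fy': 441.3674287595479, 'cx': 313.79682363911303, 'cy': 237.0406563169899, 'D': array([-0.08243326,  0.        ,  0.        ,  0.        ,  0.        ]), 'extrinsics': array([[ 0.83690379,  0.19521974, -0.51135243,  0.05000438],
       [-0.54699136,  0.26448209, -0.79426046, -0.77732427],
       [-0.01981176,  0.94442494,  0.32812958,  0.40306604],
       [ 0.        ,  0.        ,  0.        ,  1.        ]])}
top {'fx': 592.1520137072058, 'fy': 592.1520137072058, 'cx': 320.33351089367915, 'cy': 238.1580856352069, 'D': array([-0.00914339,  0.        ,  0.        ,  0.        ,  0.        ]), 'extrinsics': array([[-1.86075147e-03,  9.84712559e-01, -1.74177246e-01,
         2.50874402e-01],
       [-9.99945426e-01, -4.16297087e-05,  1.04471546e-02,
        -7.55257176e-02],
       [ 1.02801934e-02,  1.74187180e-01,  9.84658897e-01,
         1.38757411e+00],
       [ 0.00000000e+00,  0.00000000e+00,  0.00000000e+00,
         1.00000000e+00]])}
{'t': 0.1, 'joints': array([ 1.66271336e+00,  4.07444003e-02,  8.39027543e-02, -4.02216986e-04,
       -1.61548680e+00, -3.33696453e-01]), 'dq': array([-0.00052167, -0.00069444,  0.00293117,  0.0007176 ,  0.00054932,
       -0.0011863 ]), 'joint_torque': array([-5.20157031e-03, -3.69347048e+01,  3.48281193e+01,  6.95151463e+00,
       -4.54192021e-03,  1.04988726e-05]), 'tcp_pos': array([0.14352044, 0.58227924, 0.23037971]), 'orientation': array([ 3.11709694e+00, -3.78643487e-01, -1.08605633e-04]), 'force': array([-0.29660435, -0.43727753, -0.04930661]), 'ft_torque': array([ 0.03948423, -0.03304281,  0.04804918]), 'gripper_force': 0.0, 'grip_width': 0.08544164774754921}
```

View pics/top0.png

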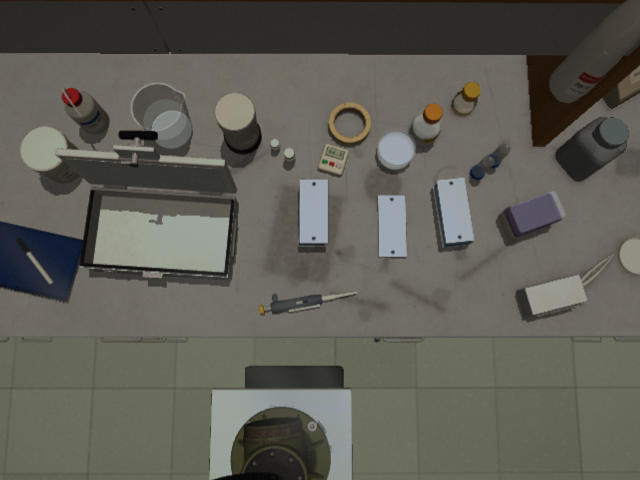

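View pics/side0.png

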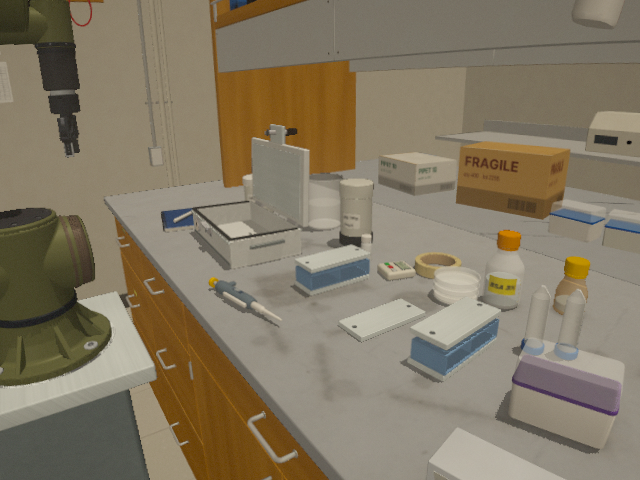

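The top view shows the box at about (160,230) with the lid up behind it. The two stacks are at (313,212) and (455,212), each with a plate on top, and the lone plate is at (392,226). The side view shows one rack per stack, so there are 2 racks and 4 plates to move.

```bash
cat > h.py <<'E'
from cell import ctrl
import cv2, numpy as np
from scipy.spatial.transform import Rotation as R
def cal(n):
    c=ctrl.get_calibration(n); K=np.array([[c['fx'],0,c['cx']],[0,c['fy'],c['cy']],[0,0,1]]); return K,np.array(c['D'],float),np.array(c['extrinsics'])
def ray(px,C,z):
    K,D,E=C; u=cv2.undistortPoints(np.array(px,float).reshape(-1,1,2),K,D).reshape(-1,2)
    d=np.c_[u[:,0],-u[:,1],-np.ones(len(u))]@E[:3,:3].T; o=E[:3,3]
    return o+d*((z-o[2])/d[:,2])[:,None]
def proj(P,C):
    K,D,E=C; p=(np.array(P,float).reshape(-1,3)-E[:3,3])@E[:3,:3]*[1,-1,-1]
    return cv2.projectPoints(p,np.zeros(3),np.zeros(3),K,D)[0].reshape(-1,2)
def rects(mask,C,z,amin=500):
    out=[]
    for c in cv2.findContours(mask,cv2.RETR_EXTERNAL,cv2.CHAIN_APPROX_NONE)[0]:
        if cv2.contourArea(c)<amin: continue
        P=ray(c.reshape(-1,2),C,z)[:,:2]*1000
        (x,y),(w,h),a=cv2.minAreaRect(P.astype(np.float32))
        if w<h: w,h,a=h,w,a+90
        a=(a+90)%180-90
        out.append((np.round(cv2.boundingRect(c)),round(x),round(y),round(w),round(h),round(a,1)))
    return out
def where():
    s=ctrl.state(); r=R.from_rotvec(s['orientation']); m=r.as_matrix()
    return s['t'],np.round(s['tcp_pos'],4),np.round(np.degrees(np.arctan2(m[1,0],m[0,0])),2),np.round(m[:,2],3),round(s['grip_width'],4),s['gripper_force'],np.round(s['force'],1)
E
python3 - <<'E'
from h import *
I=cv2.imread('pics/top0.png'); C=cal('top')
h=cv2.cvtColor(I,cv2.COLOR_BGR2HSV)
for v in (160,):
    m=((h[...,2]>v)&(h[...,1]<50)).astype(np.uint8)*255
    m[300:]=0
    for z in (.061,.010): print(z,*rects(m,C,z,800),sep='\n')
cv2.imwrite('pics/topcrop.png',cv2.resize(I[110:310,20:290],None,fx=2.9,fy=2.9,interpolation=cv2.INTER_CUBIC))
E
```

```text
0.061
(array([113, 212, 115,  59]), 480, 255, 258, 122, 86.1)
(array([378, 196,  29,  60]), 516, -253, 138, 61, -0.1)
(array([300, 180,  28,  62]), 551, -74, 143, 63, 0.1)
(array([438, 178,  35,  64]), 553, -399, 146, 62, 6.2)
0.01
(array([113, 212, 115,  59]), 489, 267, 268, 126, 86.1)
(array([378, 196,  29,  60]), 526, -260, 143, 64, -0.1)
(array([300, 180,  28,  62]), 562, -74, 149, 65, 0.1)
(array([438, 178,  35,  64]), 564, -411, 151, 65, 6.2)
```

View pics/topcrop.png

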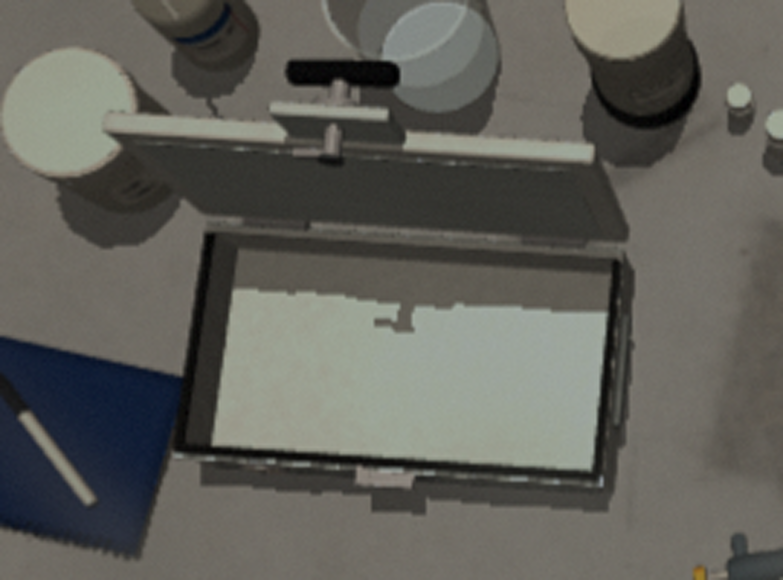

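Run:
```python
from h import *
C=cal('top'); f=lambda a:np.array(a)/2.9+[20,110]-.3
P=ray(f([(207,233),(622,258),(603,478),(178,454)]),C,.07)[:,:2]*1000
print(P.round(),P.mean(0).round()); 
for i in range(4):
    d=P[(i+1)%4]-P[i]; print(np.hypot(*d).round(),np.degrees(np.arctan2(d[1],d[0])).round(1))
print(ray(f([(213,445),(597,470)]),C,.01).round(3), ray(f([(385,475)]),C,.065).round(3))
# latch bar vs lid: side triangulation coarse: lid angle by hinge/edge
print(ray(f([(343,73)]),C,.30).round(3),ray(f([(320,235)]),C,.07).round(3))
```

```text
[[596. 435.]
 [576. 107.]
 [401. 118.]
 [420. 445.]] [498. 276.]
328.0 -93.5
174.0 176.5
328.0 86.7
176.0 -3.5
[[0.435 0.441 0.01 ]
 [0.415 0.131 0.01 ]] [[0.404 0.287 0.065]]
[[0.645 0.263 0.3  ]] [[0.594 0.345 0.07 ]]
```

{"name": "send_rows", "arguments": {"steps": [{"xyz":[0.25,-0.4,0.03],"rot":[0,0,0.15],"jaw":0.085},{"xyz":[0.25,-0.4,0.03],"rot":[0,0,0.15],"jaw":0.085},{"xyz":[0.25,-0.4,0.03],"rot":[0,0,0.15],"jaw":0.085},{"xyz":[0.25,-0.4,0.03],"rot":[0,0,0.15],"jaw":0.085},{"xyz":[0.25,-0.4,0.03],"rot":[0,0,0.15],"jaw":0.085},{"xyz":[0.25,-0.4,0.03],"rot":[0,0,0.15],"jaw":0.085},{"xyz":[0.25,-0.4,0.03],"rot":[0,0,0.15],"jaw":0.085},{"xyz":[0.25,-0.4,0.03],"rot":[0,0,0.15],"jaw":0.085},{"xyz":[0.25,-0.4,0.03],"rot":[0,0,0.15],"jaw":0.085},{"xyz":[0.25,-0.4,0.03],"rot":[0,0,0.15],"jaw":0.085},{"xyz":[0.25,-0.4,0.03],"rot":[0,0,0.15],"jaw":0.085},{"xyz":[0.25,-0.4,0.03],"rot":[0,0,0.15],"jaw":0.085}]}}

```text
t: 1.1
tcp_pos: [0.3951, 0.1788, 0.2619]
orientation: [3.138, -0.149, 0.002]
force: [-0.7, -0.4, -0.2]
grip_width: 0.0849
gripper_force: 0.0
```

```bash
python3 -c "
from h import *
print(where())"
```

```text
(1.1, array([0.3951, 0.1788, 0.2619]), np.float64(-5.45), array([ 0.001, -0.   , -1.   ]), 0.0849, 0.0, array([-0.7, -0.4, -0.2]))
```

{"name": "send_rows", "arguments": {"steps": [{"xyz":[0.155,-0.253,-0.02],"rot":[0,0,0.095],"jaw":0.085},{"xyz":[0.155,-0.253,-0.02],"rot":[0,0,0.095],"jaw":0.085},{"xyz":[0.155,-0.253,-0.02],"rot":[0,0,0.095],"jaw":0.085},{"xyz":[0.155,-0.253,-0.02],"rot":[0,0,0.095],"jaw":0.085},{"xyz":[0.155,-0.253,-0.02],"rot":[0,0,0.095],"jaw":0.085},{"xyz":[0.155,-0.253,-0.02],"rot":[0,0,0.095],"jaw":0.085},{"xyz":[0.155,-0.253,-0.02],"rot":[0,0,0.095],"jaw":0.085},{"xyz":[0.155,-0.253,-0.02],"rot":[0,0,0.095],"jaw":0.085},{"xyz":[0.155,-0.253,-0.02],"rot":[0,0,0.095],"jaw":0.085},{"xyz":[0.155,-0.253,-0.02],"rot":[0,0,0.095],"jaw":0.085}]}}

```text
t: 1.93
tcp_pos: [0.5485, -0.0708, 0.2405]
orientation: [3.141, 0.003, -0.002]
force: [-1.0, -0.1, 0.3]
grip_width: 0.0851
gripper_force: 0.0
```

```bash
cat >> h.py <<'E'
def wmask(I,v=150):
    h=cv2.cvtColor(I,cv2.COLOR_BGR2HSV); m=((h[...,2]>v)&(h[...,1]<50)).astype(np.uint8)*255
    return cv2.morphologyEx(m,cv2.MORPH_OPEN,np.ones((5,5)))
E
python3 -c "
from h import *
print(where()); C=cal('wrist'); I=ctrl.snapshot('wrist'); cv2.imwrite('pics/w1.png',I); print(C)
print(*rects(wmask(I),C,.061,3000),sep='\n')"
```

```text
(1.9333, array([ 0.5485, -0.0708,  0.2405]), np.float64(0.1), array([-0.002, -0.   , -1.   ]), 0.0851, 0.0, array([-1. , -0.1,  0.3]))
(array([[393.24404047,   0.        , 319.95904874],
       [  0.        , 393.24404047, 246.99638692],
       [  0.        ,   0.        ,   1.        ]]), array([-0.04556728,  0.        ,  0.        ,  0.        ,  0.        ]), array([[ 1.78309366e-03,  9.52639298e-01,  3.04097335e-01,
         6.26982507e-01],
       [-9.99998410e-01,  1.70523115e-03,  5.21611361e-04,
        -7.13527035e-02],
       [-2.16487677e-05, -3.04097782e-01,  9.52640823e-01,
         3.83205704e-01],
       [ 0.00000000e+00,  0.00000000e+00,  0.00000000e+00,
         1.00000000e+00]]))
(array([  0, 204, 102, 124]), 502, 178, 122, 102, -4.5)
(array([389, 160,  86, 122]), 545, -165, 105, 71, -0.2)
(array([469, 151,  86, 146]), 542, -238, 129, 65, 0.0)
(array([282, 123,  84, 138]), 569, -74, 114, 66, -0.3)
(array([519,   0,  99,  75]), 691, -258, 76, 52, -87.8)
(array([118,   0, 288, 298]), 608, 0, 273, 147, -55.0)
```

View pics/w1.png

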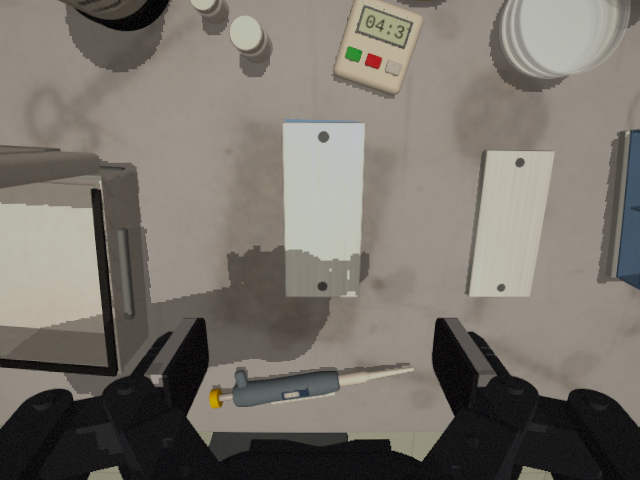

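The wrist view shows the stack A plate with corners at (283,123), (365,123), (360,297) and (285,296). Plate_0 has corners at (484,150), (554,151), (530,297) and (469,297).

```bash
cat >> h.py <<'E'
def quad(px,C,z):
    P=ray(px,C,z)[:,:2]*1000; (x,y),(w,h),a=cv2.minAreaRect(P.astype(np.float32))
    if w<h: w,h,a=h,w,a+90
    return P.mean(0).round(1),round(w),round(h),round((a+90)%180-90,1)
E
python3 -c "
from h import *
C=cal('wrist')
print(quad([(283,123),(365,123),(360,297),(285,296)],C,.061),quad([(484,150),(554,151),(530,297),(469,297)],C,.010))
print(proj([[.5495,-.0708,.2405]],C))"
```

```text
(array([551.9, -73.4]), 150, 67, -0.6) (array([ 528.4, -258.7]), 151, 67, 0.5)
[[320.09460936 321.00001423]]
```

{"name": "send_rows", "arguments": {"steps": [{"xyz":[0.003,-0.003,-0.04],"rot":[0,0,0],"jaw":0.085},{"xyz":[0.003,-0.003,-0.08],"rot":[0,0,0],"jaw":0.085},{"xyz":[0.003,-0.003,-0.12],"rot":[0,0,0],"jaw":0.085},{"xyz":[0.003,-0.003,-0.15],"rot":[0,0,0],"jaw":0.085},{"xyz":[0.003,-0.003,-0.18],"rot":[0,0,0],"jaw":0.085},{"xyz":[0.003,-0.003,-0.198],"rot":[0,0,0],"jaw":0.085},{"xyz":[0.003,-0.003,-0.198],"rot":[0,0,0],"jaw":0.085},{"xyz":[0.003,-0.003,-0.198],"rot":[0,0,0],"jaw":0.06},{"xyz":[0.003,-0.003,-0.198],"rot":[0,0,0],"jaw":0.05},{"xyz":[0.003,-0.003,-0.198],"rot":[0,0,0],"jaw":0.05},{"xyz":[0.003,-0.003,-0.198],"rot":[0,0,0],"jaw":0.05},{"xyz":[0.003,-0.003,-0.198],"rot":[0,0,0],"jaw":0.05}]}}

```text
t: 2.98
tcp_pos: [0.5531, -0.0728, 0.0462]
orientation: [-3.141, -0.006, -0.007]
force: [-2.4, 2.7, 7.3]
grip_width: 0.0637
gripper_force: 68.0
```

```bash
python3 -c "
from h import *
print(where()); I=ctrl.snapshot('side'); cv2.imwrite('pics/s1.png',cv2.resize(I[180:360,260:520],None,fx=3,fy=3,interpolation=cv2.INTER_CUBIC))"
```

```text
(2.9833, array([ 0.5531, -0.0728,  0.0462]), np.float64(0.23), array([ 0.004,  0.001, -1.   ]), 0.0637, 68.0477786064148, array([-2.4,  2.7,  7.3]))
```

View pics/s1.png

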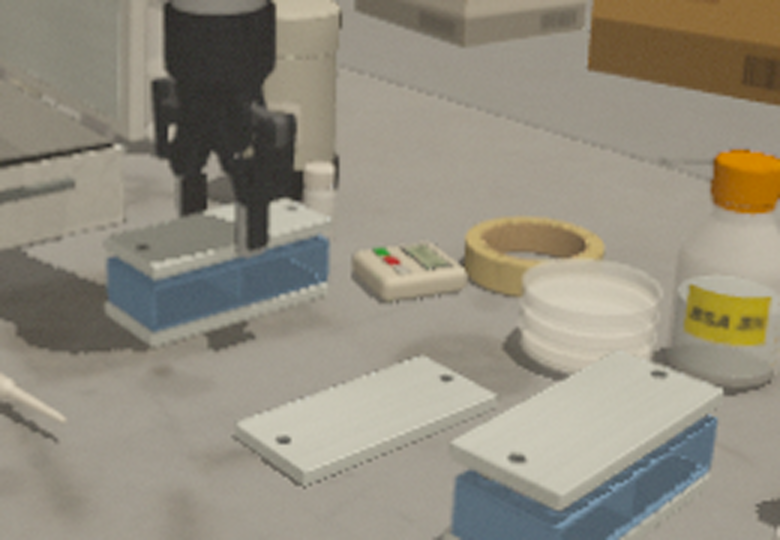

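{"name": "send_rows", "arguments": {"steps": [{"xyz":[0,0,0.02],"rot":[0,0,0],"jaw":0.05},{"xyz":[0,0,0.05],"rot":[0,0,0],"jaw":0.05},{"xyz":[0,0,0.08],"rot":[0,0,0],"jaw":0.05},{"xyz":[0,0,0.1],"rot":[0,0,0],"jaw":0.05},{"xyz":[0,0,0.1],"rot":[0,0,0],"jaw":0.05}]}}

```text
t: 3.45
tcp_pos: [0.554, -0.0736, 0.1498]
orientation: [-3.142, -0.005, -0.015]
force: [1.2, -0.7, -2.0]
grip_width: 0.0639
gripper_force: 67.2
```

```bash
python3 -c "
from h import *
print(where()); I=ctrl.snapshot('side'); cv2.imwrite('pics/s2.png',cv2.resize(I[130:360,260:520],None,fx=2.5,fy=2.5,interpolation=cv2.INTER_CUBIC))"
```

```text
(3.45, array([ 0.554 , -0.0736,  0.1498]), np.float64(0.19), array([ 0.009,  0.   , -1.   ]), 0.0639, 67.17002391815186, array([ 1.2, -0.7, -2. ]))
```

View pics/s2.png

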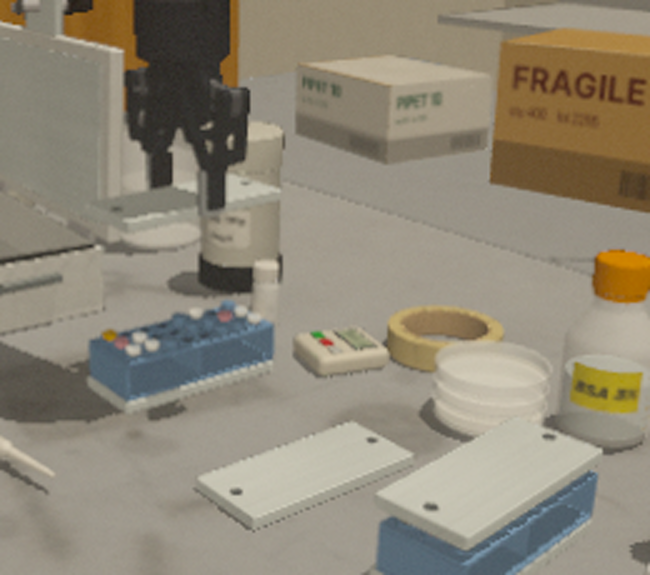

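{"name": "send_rows", "arguments": {"steps": [{"xyz":[-0.006,-0.04,0],"rot":[0,0,0],"jaw":0.05},{"xyz":[-0.012,-0.08,0],"rot":[0,0,0],"jaw":0.05},{"xyz":[-0.018,-0.12,0],"rot":[0,0,0],"jaw":0.05},{"xyz":[-0.024,-0.16,0],"rot":[0,0,0],"jaw":0.05},{"xyz":[-0.024,-0.185,-0.02],"rot":[0,0,0],"jaw":0.05},{"xyz":[-0.024,-0.185,-0.06],"rot":[0,0,0],"jaw":0.05},{"xyz":[-0.024,-0.185,-0.1],"rot":[0,0,0],"jaw":0.05},{"xyz":[-0.024,-0.185,-0.12],"rot":[0,0,0],"jaw":0.05},{"xyz":[-0.024,-0.185,-0.13],"rot":[0,0,0],"jaw":0.05},{"xyz":[-0.024,-0.185,-0.136],"rot":[0,0,0],"jaw":0.05},{"xyz":[-0.024,-0.185,-0.136],"rot":[0,0,0],"jaw":0.05}]}}

```text
t: 4.42
tcp_pos: [0.5276, -0.2585, 0.0072]
orientation: [3.141, 0.006, -0.001]
force: [-0.3, 0.3, -2.0]
grip_width: 0.064
gripper_force: 67.2
```

```bash
python3 -c "
from h import *
print(where())"
```

```text
(4.4167, array([ 0.5276, -0.2585,  0.0072]), np.float64(0.21), array([-0.001, -0.   , -1.   ]), 0.064, 67.23003029823303, array([-0.3,  0.3, -2. ]))
```

{"name": "send_rows", "arguments": {"steps": [{"xyz":[0.0015,0,-0.001],"rot":[0,0,0],"jaw":0.05},{"xyz":[0.0015,0,-0.003],"rot":[0,0,0],"jaw":0.05},{"xyz":[0.0015,0,-0.003],"rot":[0,0,0],"jaw":0.05}]}}

```text
t: 4.67
tcp_pos: [0.53, -0.2584, 0.0053]
orientation: [3.141, 0.005, 0.003]
force: [-0.1, 0.0, -2.0]
grip_width: 0.0641
gripper_force: 67.2
```

{"name": "send_rows", "arguments": {"steps": [{"xyz":[0,0,0],"rot":[0,0,0],"jaw":0.07},{"xyz":[0,0,0],"rot":[0,0,0],"jaw":0.085},{"xyz":[0,0,0],"rot":[0,0,0],"jaw":0.085},{"xyz":[0,0,0],"rot":[0,0,0],"jaw":0.085},{"xyz":[0,0,0.03],"rot":[0,0,0],"jaw":0.085},{"xyz":[0,0,0.07],"rot":[0,0,0],"jaw":0.085},{"xyz":[0,0,0.11],"rot":[0,0,0],"jaw":0.085},{"xyz":[0.01,0.04,0.15],"rot":[0,0,0],"jaw":0.085},{"xyz":[0.02,0.08,0.19],"rot":[0,0,0],"jaw":0.085},{"xyz":[0.02,0.12,0.19],"rot":[0,0,0],"jaw":0.085},{"xyz":[0.023,0.16,0.19],"rot":[0,0,0],"jaw":0.085},{"xyz":[0.023,0.186,0.19],"rot":[0,0,0],"jaw":0.085}]}}

```text
t: 5.67
tcp_pos: [0.5525, -0.0771, 0.1962]
orientation: [-3.141, -0.004, -0.006]
force: [1.3, -0.1, -0.3]
grip_width: 0.0852
gripper_force: 0.0
```

```bash
python3 -c "
from h import *
print(where()); C=cal('wrist'); I=ctrl.snapshot('wrist'); cv2.imwrite('pics/w2.png',I)
print(*rects(wmask(I),C,.020,3000),sep='\n')
hv=cv2.cvtColor(I,cv2.COLOR_BGR2HSV); m=cv2.inRange(hv,(95,70,40),(125,255,255)); print(*rects(m,C,.044,2000),sep='\n')"
```

```text
(5.6667, array([ 0.5525, -0.0771,  0.1962]), np.float64(0.13), array([ 0.004,  0.   , -1.   ]), 0.0852, 0.0, array([ 1.3, -0.1, -0.3]))
(array([  0, 220,  64, 135]), 483, 184, 145, 61, -14.5)
(array([482, 144, 142, 217]), 518, -288, 200, 123, -0.1)
(array([540,   0, 100,  77]), 695, -280, 81, 53, -87.5)
(array([ 67,   0, 441, 390]), 552, -43, 345, 331, 89.6)
(array([272, 126,  83, 188]), 555, -71, 149, 60, -1.5)
```

View pics/w2.png

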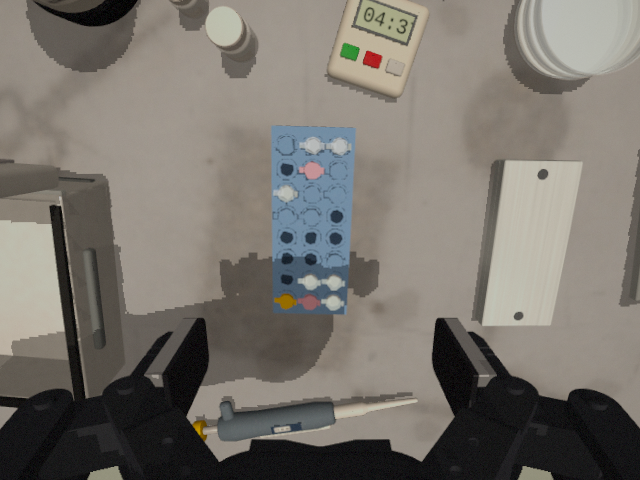

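The rack corners are at (272,126), (355,126), (347,314) and (273,314), and the tubes are upright. The moved plate sits neatly on plate_0 at (533,243).

{"name": "send_rows", "arguments": {"steps": [{"xyz":[0.002,0.004,-0.03],"rot":[0,0,-0.025],"jaw":0.085},{"xyz":[0.002,0.004,-0.07],"rot":[0,0,-0.025],"jaw":0.085},{"xyz":[0.002,0.004,-0.11],"rot":[0,0,-0.025],"jaw":0.085},{"xyz":[0.002,0.004,-0.15],"rot":[0,0,-0.025],"jaw":0.085},{"xyz":[0.002,0.004,-0.172],"rot":[0,0,-0.025],"jaw":0.085},{"xyz":[0.002,0.004,-0.181],"rot":[0,0,-0.025],"jaw":0.085},{"xyz":[0.002,0.004,-0.181],"rot":[0,0,-0.025],"jaw":0.085},{"xyz":[0.002,0.004,-0.181],"rot":[0,0,-0.025],"jaw":0.06},{"xyz":[0.002,0.004,-0.181],"rot":[0,0,-0.025],"jaw":0.05},{"xyz":[0.002,0.004,-0.181],"rot":[0,0,-0.025],"jaw":0.05},{"xyz":[0.002,0.004,-0.181],"rot":[0,0,-0.025],"jaw":0.05},{"xyz":[0.002,0.004,-0.181],"rot":[0,0,-0.025],"jaw":0.05}]}}

```text
t: 6.72
tcp_pos: [0.556, -0.0743, 0.0162]
orientation: [-3.141, 0.034, -0.009]
force: [-0.4, 1.9, 6.5]
grip_width: 0.0606
gripper_force: 68.6
```

```bash
python3 -c "
from h import *
print(where())"
```

```text
(6.7167, array([ 0.556 , -0.0743,  0.0162]), np.float64(-1.22), array([ 0.005,  0.   , -1.   ]), 0.0606, 68.64256381988525, array([-0.4,  1.9,  6.5]))
```

{"name": "send_rows", "arguments": {"steps": [{"xyz":[0,0,0.03],"rot":[0,0,0],"jaw":0.05},{"xyz":[0,0,0.065],"rot":[0,0,0],"jaw":0.05},{"xyz":[-0.02,0,0.1],"rot":[0,0,0],"jaw":0.05},{"xyz":[-0.04,0,0.13],"rot":[0,0,0],"jaw":0.05},{"xyz":[-0.066,0.02,0.155],"rot":[0,0,0],"jaw":0.05},{"xyz":[-0.066,0.05,0.155],"rot":[0,0,-0.02],"jaw":0.05},{"xyz":[-0.066,0.09,0.155],"rot":[0,0,-0.035],"jaw":0.05},{"xyz":[-0.066,0.13,0.155],"rot":[0,0,-0.035],"jaw":0.05},{"xyz":[-0.066,0.17,0.155],"rot":[0,0,-0.035],"jaw":0.05},{"xyz":[-0.066,0.21,0.155],"rot":[0,0,-0.035],"jaw":0.05},{"xyz":[-0.066,0.25,0.155],"rot":[0,0,-0.035],"jaw":0.05},{"xyz":[-0.066,0.25,0.155],"rot":[0,0,-0.035],"jaw":0.05}]}}

```text
t: 7.72
tcp_pos: [0.4872, 0.1808, 0.1677]
orientation: [-3.139, 0.082, 0.001]
force: [-0.6, -1.1, -3.0]
grip_width: 0.0607
gripper_force: 67.6
```

```bash
python3 -c "
from h import *
print(where()); C=cal('wrist'); I=ctrl.snapshot('wrist'); cv2.imwrite('pics/w3.png',I)"
```

```text
(7.7167, array([0.4872, 0.1808, 0.1677]), np.float64(-2.98), array([-0.   ,  0.002, -1.   ]), 0.0607, 67.61061787605286, array([-0.6, -1.1, -3. ]))
```

View pics/w3.png

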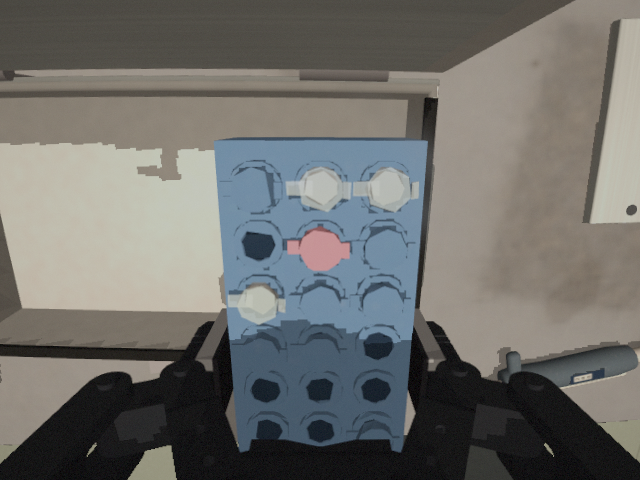

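The wrist view shows the rack held level over the box. The back-right rim corner is at about (437,98), and the front seal's outer edge runs at about row 357.

```bash
python3 -c "
from h import *
C=cal('wrist')
c,s=np.cos(np.radians(-3.4)),np.sin(np.radians(-3.4))
for p,z in [((437,98),.07),((30,357),.072),((150,357),.072),((20,90),.07),((300,95),.07),((22,311),.01),((200,312),.01)]:
    P=ray([p],C,z)[0][:2]*1000; d=P-[498,276]; print(p,P.round(),'box',round(d[0]*c+d[1]*s),round(-d[0]*s+d[1]*c))
"
```

```text
(437, 98) [576. 105.] box 88 -166
(30, 357) [417. 392.] box -87 111
(150, 357) [414. 302.] box -85 21
(20, 90) [595. 349.] box 93 79
(300, 95) [581. 184.] box 89 -87
(22, 311) [425. 442.] box -83 161
(200, 312) [417. 284.] box -81 3
```

{"name": "send_rows", "arguments": {"steps": [{"xyz":[0.004,0.04,0],"rot":[0,0,-0.007],"jaw":0.05},{"xyz":[0.008,0.08,0],"rot":[0,0,-0.007],"jaw":0.05},{"xyz":[0.012,0.12,0],"rot":[0,0,-0.007],"jaw":0.05},{"xyz":[0.015,0.159,0],"rot":[0,0,-0.007],"jaw":0.05},{"xyz":[0.015,0.159,0],"rot":[0,0,-0.007],"jaw":0.05},{"xyz":[0.015,0.159,-0.03],"rot":[0,0,-0.007],"jaw":0.05},{"xyz":[0.015,0.159,-0.06],"rot":[0,0,-0.007],"jaw":0.05},{"xyz":[0.015,0.159,-0.09],"rot":[0,0,-0.007],"jaw":0.05},{"xyz":[0.015,0.159,-0.12],"rot":[0,0,-0.007],"jaw":0.05},{"xyz":[0.015,0.159,-0.14],"rot":[0,0,-0.007],"jaw":0.05},{"xyz":[0.015,0.159,-0.148],"rot":[0,0,-0.007],"jaw":0.05},{"xyz":[0.015,0.159,-0.148],"rot":[0,0,-0.007],"jaw":0.05}]}}

```text
t: 8.77
tcp_pos: [0.5028, 0.3331, 0.0191]
orientation: [3.138, -0.101, -0.002]
force: [0.6, 0.7, -0.8]
grip_width: 0.0608
gripper_force: 67.6
```

```bash
python3 -c "
from h import *
print(where())"
```

```text
(8.7667, array([0.5028, 0.3331, 0.0191]), np.float64(-3.7), array([-0.001, -0.002, -1.   ]), 0.0608, 67.64714241027832, array([ 0.6,  0.7, -0.8]))
```

{"name": "send_rows", "arguments": {"steps": [{"xyz":[0,0,-0.001],"rot":[0,0,0],"jaw":0.05},{"xyz":[0,0,-0.003],"rot":[0,0,0],"jaw":0.05},{"xyz":[0,0,-0.003],"rot":[0,0,0],"jaw":0.05}]}}

```text
t: 9.02
tcp_pos: [0.5034, 0.3348, 0.0179]
orientation: [-3.139, 0.101, -0.002]
force: [-1.1, -0.3, -3.2]
grip_width: 0.0608
gripper_force: 67.6
```

{"name": "send_rows", "arguments": {"steps": [{"xyz":[0,0,0],"rot":[0,0,0],"jaw":0.07},{"xyz":[0,0,0],"rot":[0,0,0],"jaw":0.08},{"xyz":[0,0,0],"rot":[0,0,0],"jaw":0.08},{"xyz":[0,0,0],"rot":[0,0,0],"jaw":0.08},{"xyz":[0,0,0.02],"rot":[0,0,0],"jaw":0.08},{"xyz":[0,0,0.06],"rot":[0,0,0],"jaw":0.08},{"xyz":[0,0,0.1],"rot":[0,0,0],"jaw":0.085},{"xyz":[0,0,0.14],"rot":[0,0,0],"jaw":0.085},{"xyz":[0,-0.04,0.17],"rot":[0,0,0],"jaw":0.085},{"xyz":[0,-0.08,0.2],"rot":[0,0,0],"jaw":0.085},{"xyz":[0,-0.12,0.2],"rot":[0,0,0],"jaw":0.085},{"xyz":[0,-0.16,0.2],"rot":[0,0,0.02],"jaw":0.085}]}}

```text
t: 10.02
tcp_pos: [0.5035, 0.1844, 0.2198]
orientation: [-3.138, 0.067, -0.007]
force: [1.4, -0.7, 0.4]
grip_width: 0.0851
gripper_force: 0.0
```

```bash
python3 -c "
from h import *
print(where()); I=ctrl.snapshot('wrist');J=ctrl.snapshot('top');S=ctrl.snapshot('side');  cv2.imwrite('pics/w4.png',I);cv2.imwrite('pics/t4.png',J);cv2.imwrite('pics/s4.png',S)
cv2.imwrite('pics/m4.png',cv2.resize(np.hstack([I[:,:],J[100:340,60:480].repeat(2,0)[:, ::1].repeat(1,1)]),(800,360)))
"
```

```text
(10.0167, array([0.5035, 0.1844, 0.2198]), np.float64(-2.44), array([ 0.005,  0.003, -1.   ]), 0.0851, 0.0, array([ 1.4, -0.7,  0.4]))
```

View pics/m4.png

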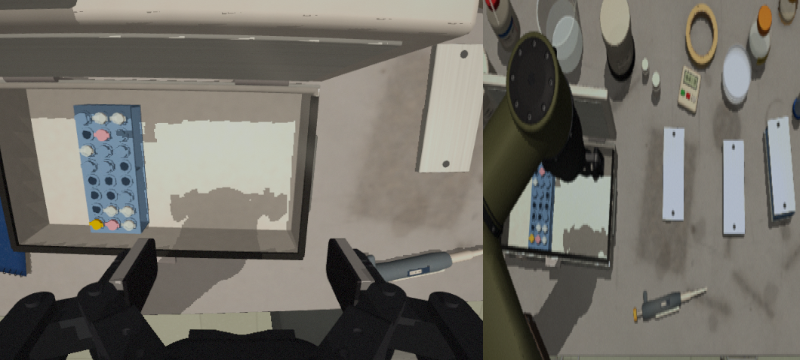

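The rack stands upright in the box, at about (110,168) in the wrist half of the picture. The stack A bottom plate is clear, and the pile and stack B look untouched.

```bash
cat >> h.py <<'E'
def plates(I,zs):
    "top view: plate quads by rough column -> [x y w h yaw] at given heights"
    C=cal('top'); h=cv2.cvtColor(I,cv2.COLOR_BGR2HSV); m=((h[...,2]>160)&(h[...,1]<60)).astype(np.uint8)*255; m[300:]=0; m[:140]=0; m[:,:285]=0; m[:,485:]=0
    for z in zs: print(z,*[r for r in rects(m,C,z,700) if 40<r[4]<80],sep='\n')
E
python3 -c "
from h import *
plates(cv2.imread('pics/t4.png'),(.01,.02,.061))"
```

```text
0.01
(array([379, 194,  28,  62]), 528, -262, 149, 64, -1.1)
(array([298, 185,  29,  62]), 550, -71, 148, 64, -1.2)
(array([437, 178,  37,  65]), 564, -412, 154, 67, 6.4)
0.02
(array([379, 194,  28,  62]), 526, -260, 148, 64, -1.1)
(array([298, 185,  29,  62]), 548, -71, 147, 64, -1.2)
(array([437, 178,  37,  65]), 561, -410, 153, 66, 6.4)
0.061
(array([379, 194,  28,  62]), 518, -255, 143, 62, -1.1)
(array([298, 185,  29,  62]), 539, -71, 143, 62, -1.2)
(array([437, 178,  37,  65]), 552, -400, 148, 65, 6.4)
```

{"name": "send_rows", "arguments": {"steps": [{"xyz":[0.0,-0.04,-0.02],"rot":[0,0,0.02],"jaw":0.085},{"xyz":[0.0,-0.08,-0.02],"rot":[0,0,0.02],"jaw":0.085},{"xyz":[0.01,-0.12,-0.04],"rot":[0,0,0.02],"jaw":0.085},{"xyz":[0.025,-0.16,-0.06],"rot":[0,0,0.02],"jaw":0.085},{"xyz":[0.04,-0.2,-0.07],"rot":[0,0,0.02],"jaw":0.085},{"xyz":[0.049,-0.235,-0.09],"rot":[0,0,0.02],"jaw":0.085},{"xyz":[0.049,-0.246,-0.12],"rot":[0,0,0.02],"jaw":0.085},{"xyz":[0.049,-0.246,-0.14],"rot":[0,0,0.02],"jaw":0.085},{"xyz":[0.049,-0.246,-0.14],"rot":[0,0,0.02],"jaw":0.085},{"xyz":[0.049,-0.246,-0.14],"rot":[0,0,0.02],"jaw":0.085}]}}

```text
t: 11.0
tcp_pos: [0.5515, -0.0606, 0.0756]
orientation: [3.14, -0.037, -0.004]
force: [-0.7, -0.4, 1.8]
grip_width: 0.085
gripper_force: 0.0
```

```bash
python3 -c "
from h import *
print(where())"
```

```text
(11.0, array([ 0.5515, -0.0606,  0.0756]), np.float64(-1.35), array([-0.003, -0.001, -1.   ]), 0.085, 0.0, array([-0.7, -0.4,  1.8]))
```

{"name": "send_rows", "arguments": {"steps": [{"xyz":[0.001,-0.01,-0.03],"rot":[0,0,0],"jaw":0.085},{"xyz":[0.001,-0.01,-0.055],"rot":[0,0,0],"jaw":0.085},{"xyz":[0.001,-0.01,-0.07],"rot":[0,0,0],"jaw":0.085},{"xyz":[0.001,-0.01,-0.077],"rot":[0,0,0],"jaw":0.085},{"xyz":[0.001,-0.01,-0.077],"rot":[0,0,0],"jaw":0.085},{"xyz":[0.001,-0.01,-0.077],"rot":[0,0,0],"jaw":0.085}]}}

```text
t: 11.5
tcp_pos: [0.5543, -0.07, 0.0016]
orientation: [3.141, -0.035, 0.004]
force: [-0.4, 0.3, 0.5]
grip_width: 0.0851
gripper_force: 0.0
```

{"name": "send_rows", "arguments": {"steps": [{"xyz":[0,0,0],"rot":[0,0,0],"jaw":0.07},{"xyz":[0,0,0],"rot":[0,0,0],"jaw":0.06},{"xyz":[0,0,0],"rot":[0,0,0],"jaw":0.05},{"xyz":[0,0,0],"rot":[0,0,0],"jaw":0.05},{"xyz":[0,0,0],"rot":[0,0,0],"jaw":0.05}]}}

```text
t: 11.92
tcp_pos: [0.5547, -0.0704, 0.0027]
orientation: [-3.141, 0.036, -0.007]
force: [-2.4, 2.4, 8.7]
grip_width: 0.0626
gripper_force: 63.2
```

{"name": "send_rows", "arguments": {"steps": [{"xyz":[0,0,0.02],"rot":[0,0,0],"jaw":0.05},{"xyz":[0,0,0.05],"rot":[0,0,0],"jaw":0.05},{"xyz":[0,0,0.08],"rot":[0,0,0],"jaw":0.05},{"xyz":[0,0,0.1],"rot":[0,0,0],"jaw":0.05},{"xyz":[0,0,0.1],"rot":[0,0,0],"jaw":0.05},{"xyz":[0,0,0.1],"rot":[0,0,0],"jaw":0.05}]}}

```text
t: 12.42
tcp_pos: [0.5538, -0.0705, 0.1014]
orientation: [-3.14, 0.037, -0.006]
force: [-0.1, 0.2, -2.8]
grip_width: 0.062
gripper_force: 65.5
```

```bash
python3 -c "
from h import *
print(where()); I=ctrl.snapshot('side'); cv2.imwrite('pics/s5.png',cv2.resize(I[130:360,260:520],None,fx=2.5,fy=2.5,interpolation=cv2.INTER_CUBIC))
plates(ctrl.snapshot('top'),(.02,.061))"
```

```text
(12.4167, array([ 0.5538, -0.0705,  0.1014]), np.float64(-1.36), array([ 0.004,  0.001, -1.   ]), 0.062, 65.54945468902588, array([-0.1,  0.2, -2.8]))
0.02
(array([378, 194,  29,  62]), 526, -260, 147, 65, -0.2)
(array([437, 178,  37,  65]), 561, -410, 153, 67, 6.2)
(array([379, 140,  35,  25]), 704, -273, 83, 60, -89.9)
0.061
(array([378, 194,  29,  62]), 518, -254, 143, 63, -0.2)
(array([437, 178,  37,  65]), 552, -400, 149, 65, 6.2)
(array([379, 140,  35,  25]), 690, -267, 80, 59, -89.9)
```

View pics/s5.png

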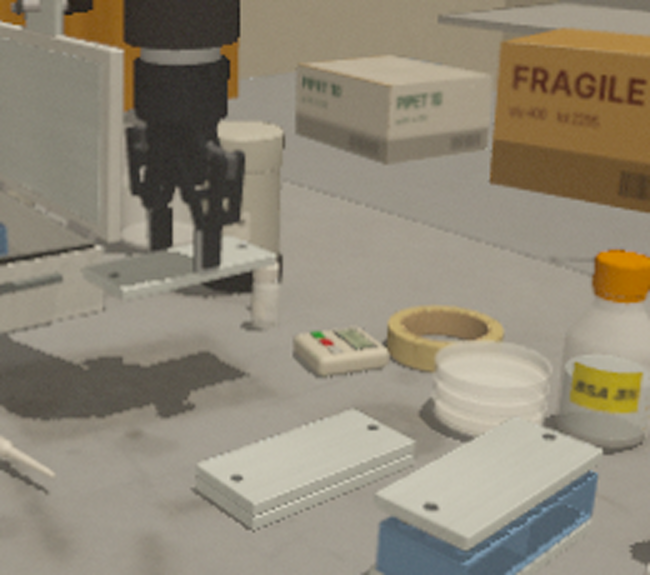

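The plate is held level near the fingertips, and the pile of two is neat.

{"name": "send_rows", "arguments": {"steps": [{"xyz":[-0.004,-0.03,0],"rot":[0,0,0.02],"jaw":0.05},{"xyz":[-0.008,-0.06,0],"rot":[0,0,0.02],"jaw":0.05},{"xyz":[-0.012,-0.09,0],"rot":[0,0,0.02],"jaw":0.05},{"xyz":[-0.016,-0.12,0],"rot":[0,0,0.02],"jaw":0.05},{"xyz":[-0.02,-0.15,0],"rot":[0,0,0.02],"jaw":0.05},{"xyz":[-0.023,-0.175,0],"rot":[0,0,0.02],"jaw":0.05},{"xyz":[-0.023,-0.188,-0.01],"rot":[0,0,0.02],"jaw":0.05},{"xyz":[-0.023,-0.188,-0.03],"rot":[0,0,0.02],"jaw":0.05},{"xyz":[-0.023,-0.188,-0.05],"rot":[0,0,0.02],"jaw":0.05},{"xyz":[-0.023,-0.188,-0.065],"rot":[0,0,0.02],"jaw":0.05},{"xyz":[-0.023,-0.188,-0.072],"rot":[0,0,0.02],"jaw":0.05},{"xyz":[-0.023,-0.188,-0.072],"rot":[0,0,0.02],"jaw":0.05}]}}

```text
t: 13.52
tcp_pos: [0.5285, -0.2582, 0.0248]
orientation: [-3.141, 0.006, 0.007]
force: [-0.1, 0.2, -1.4]
grip_width: 0.0621
gripper_force: 66.4
```

```bash
python3 -c "
from h import *
print(where())"
```

```text
(13.5167, array([ 0.5285, -0.2582,  0.0248]), np.float64(-0.21), array([-0.004,  0.001, -1.   ]), 0.0621, 66.43311738967896, array([-0.1,  0.2, -1.4]))
```

{"name": "send_rows", "arguments": {"steps": [{"xyz":[0.001,0,-0.001],"rot":[0,0,0],"jaw":0.05},{"xyz":[0.001,0,-0.003],"rot":[0,0,0],"jaw":0.05},{"xyz":[0.001,0,-0.003],"rot":[0,0,0],"jaw":0.05},{"xyz":[0.001,0,-0.003],"rot":[0,0,0],"jaw":0.05}]}}

```text
t: 13.85
tcp_pos: [0.5312, -0.2587, 0.0248]
orientation: [3.141, -0.006, 0.001]
force: [-1.3, -0.9, -2.1]
grip_width: 0.0619
gripper_force: 65.8
```

{"name": "send_rows", "arguments": {"steps": [{"xyz":[0,0,0],"rot":[0,0,0],"jaw":0.07},{"xyz":[0,0,0],"rot":[0,0,0],"jaw":0.085},{"xyz":[0,0,0],"rot":[0,0,0],"jaw":0.085},{"xyz":[0,0,0],"rot":[0,0,0],"jaw":0.085},{"xyz":[0,0,0.03],"rot":[0,0,0],"jaw":0.085},{"xyz":[0,0,0.07],"rot":[0,0,0],"jaw":0.085},{"xyz":[0,0,0.11],"rot":[0,0,0.04],"jaw":0.085},{"xyz":[0.01,-0.04,0.15],"rot":[0,0,0.08],"jaw":0.085},{"xyz":[0.01,-0.08,0.17],"rot":[0,0,0.11],"jaw":0.085},{"xyz":[0.012,-0.11,0.17],"rot":[0,0,0.11],"jaw":0.085},{"xyz":[0.012,-0.135,0.17],"rot":[0,0,0.11],"jaw":0.085},{"xyz":[0.012,-0.135,0.17],"rot":[0,0,0.11],"jaw":0.085}]}}

```text
t: 14.85
tcp_pos: [0.5421, -0.3985, 0.1944]
orientation: [3.136, 0.16, -0.0]
force: [0.1, 0.9, -0.8]
grip_width: 0.0851
gripper_force: 0.0
```

```bash
python3 -c "
from h import *
print(where()); C=cal('wrist'); I=ctrl.snapshot('wrist'); cv2.imwrite('pics/w5.png',I)
plates(ctrl.snapshot('top'),(.03,.061))"
```

```text
(14.85, array([ 0.5421, -0.3985,  0.1944]), np.float64(5.83), array([-0.   , -0.001, -1.   ]), 0.0851, 0.0, array([ 0.1,  0.9, -0.8]))
0.03
0.061
```

View pics/w5.png

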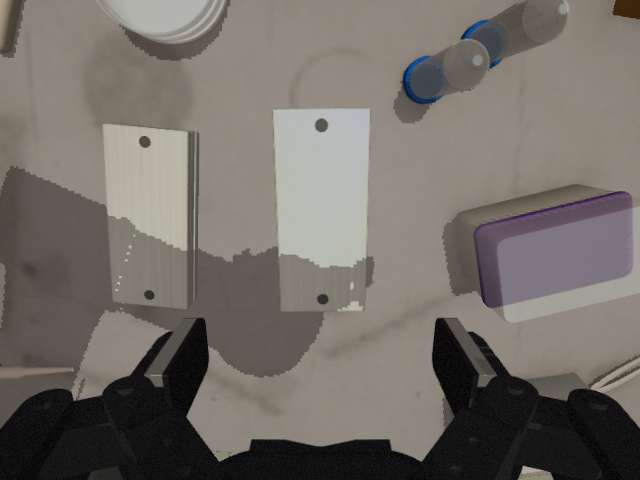

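The stack B plate has corners at (274,109), (370,109), (365,311) and (280,311). The pile's top plate has corners at (104,124), (190,130), (187,307) and (113,303), with its layers aligned.

```bash
python3 -c "
from h import *
C=cal('wrist')
print(quad([(274,109),(370,109),(365,311),(280,311)],C,.061),quad([(104,124),(190,130),(187,307),(113,303)],C,.030))"
```

```text
(array([ 555.4, -395.9]), 149, 66, 6.0) (array([ 530. , -256.9]), 152, 66, -0.4)
```

{"name": "send_rows", "arguments": {"steps": [{"xyz":[0.013,0.0025,-0.04],"rot":[0,0,0],"jaw":0.085},{"xyz":[0.013,0.0025,-0.08],"rot":[0,0,0],"jaw":0.085},{"xyz":[0.013,0.0025,-0.12],"rot":[0,0,0],"jaw":0.085},{"xyz":[0.013,0.0025,-0.145],"rot":[0,0,0],"jaw":0.085},{"xyz":[0.013,0.0025,-0.154],"rot":[0,0,0],"jaw":0.085},{"xyz":[0.013,0.0025,-0.154],"rot":[0,0,0],"jaw":0.085},{"xyz":[0.013,0.0025,-0.154],"rot":[0,0,0],"jaw":0.07},{"xyz":[0.013,0.0025,-0.154],"rot":[0,0,0],"jaw":0.05},{"xyz":[0.013,0.0025,-0.154],"rot":[0,0,0],"jaw":0.05},{"xyz":[0.013,0.0025,-0.154],"rot":[0,0,0],"jaw":0.05},{"xyz":[0.013,0.0025,-0.154],"rot":[0,0,0],"jaw":0.05}]}}

```text
t: 15.87
tcp_pos: [0.5575, -0.3918, 0.044]
orientation: [3.135, 0.167, 0.007]
force: [0.3, 1.9, 6.8]
grip_width: 0.0646
gripper_force: 69.2
```

{"name": "send_rows", "arguments": {"steps": [{"xyz":[0,0,0.02],"rot":[0,0,0],"jaw":0.05},{"xyz":[0,0,0.05],"rot":[0,0,0],"jaw":0.05},{"xyz":[0,0,0.08],"rot":[0,0,0],"jaw":0.05},{"xyz":[0,0,0.08],"rot":[0,0,0],"jaw":0.05},{"xyz":[0,0,0.08],"rot":[0,0,0],"jaw":0.05}]}}

```text
t: 16.28
tcp_pos: [0.5572, -0.3917, 0.1239]
orientation: [3.135, 0.167, 0.008]
force: [0.4, -0.2, -3.1]
grip_width: 0.0643
gripper_force: 68.3
```

```bash
python3 -c "
from h import *
print(where()); C=cal('wrist'); I=ctrl.snapshot('wrist'); S=ctrl.snapshot('side')
cv2.imwrite('pics/m6.png',cv2.resize(np.hstack([I,S]),(800,300),interpolation=cv2.INTER_AREA))
plates(ctrl.snapshot('top'),(.03,))"
```

```text
(16.2833, array([ 0.5572, -0.3917,  0.1239]), np.float64(6.08), array([ 0.005, -0.002, -1.   ]), 0.0643, 68.32938551902771, array([ 0.4, -0.2, -3.1]))
0.03
```

View pics/m6.png

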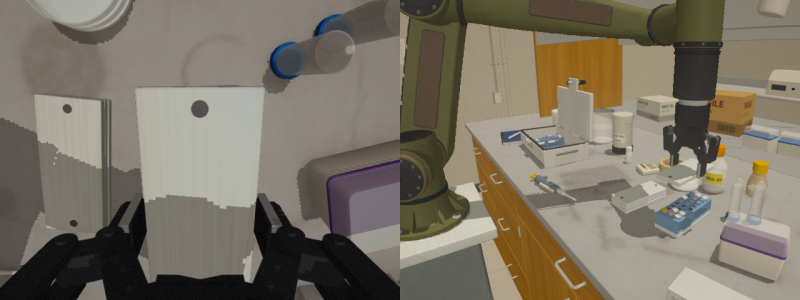

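The plate is lifted clear. Rack B sits on its bottom plate, and the pile of three is neat.

{"name": "send_rows", "arguments": {"steps": [{"xyz":[-0.006,0.03,0],"rot":[0,0,-0.05],"jaw":0.05},{"xyz":[-0.012,0.06,0],"rot":[0,0,-0.11],"jaw":0.05},{"xyz":[-0.018,0.09,0],"rot":[0,0,-0.11],"jaw":0.05},{"xyz":[-0.026,0.12,0],"rot":[0,0,-0.11],"jaw":0.05},{"xyz":[-0.026,0.134,0],"rot":[0,0,-0.11],"jaw":0.05},{"xyz":[-0.026,0.134,-0.03],"rot":[0,0,-0.11],"jaw":0.05},{"xyz":[-0.026,0.134,-0.06],"rot":[0,0,-0.11],"jaw":0.05},{"xyz":[-0.026,0.134,-0.08],"rot":[0,0,-0.11],"jaw":0.05},{"xyz":[-0.026,0.134,-0.092],"rot":[0,0,-0.11],"jaw":0.05},{"xyz":[-0.026,0.134,-0.099],"rot":[0,0,-0.11],"jaw":0.05},{"xyz":[-0.026,0.134,-0.101],"rot":[0,0,-0.11],"jaw":0.05},{"xyz":[-0.026,0.134,-0.101],"rot":[0,0,-0.11],"jaw":0.05}]}}

```text
t: 17.43
tcp_pos: [0.5302, -0.2584, 0.0237]
orientation: [3.139, -0.005, 0.0]
force: [-11.4, 4.3, 17.6]
grip_width: 0.0645
gripper_force: 81.3
```

```bash
python3 -c "
from h import *
print(where())"
```

```text
(17.4333, array([ 0.5302, -0.2584,  0.0237]), np.float64(-0.19), array([ 0.   , -0.003, -1.   ]), 0.0645, 81.32731214398518, array([-11.4,   4.3,  17.6]))
```

{"name": "send_rows", "arguments": {"steps": [{"xyz":[0,0,0.002],"rot":[0,0,0],"jaw":0.05},{"xyz":[0,0,0.002],"rot":[0,0,0],"jaw":0.05},{"xyz":[0,0,0.002],"rot":[0,0,0],"jaw":0.07},{"xyz":[0,0,0.002],"rot":[0,0,0],"jaw":0.085},{"xyz":[0,0,0.002],"rot":[0,0,0],"jaw":0.085},{"xyz":[0,0,0.002],"rot":[0,0,0],"jaw":0.085},{"xyz":[0,0,0.03],"rot":[0,0,0],"jaw":0.085},{"xyz":[0,0,0.07],"rot":[0,0,0],"jaw":0.085},{"xyz":[0,0,0.11],"rot":[0,0,0.05],"jaw":0.085},{"xyz":[0.01,-0.04,0.15],"rot":[0,0,0.11],"jaw":0.085},{"xyz":[0.02,-0.08,0.17],"rot":[0,0,0.11],"jaw":0.085},{"xyz":[0.02,-0.11,0.17],"rot":[0,0,0.11],"jaw":0.085}]}}

```text
t: 18.43
tcp_pos: [0.5515, -0.3627, 0.1936]
orientation: [3.133, 0.172, 0.01]
force: [1.6, 0.5, 0.4]
grip_width: 0.0849
gripper_force: 0.0
```

{"name": "send_rows", "arguments": {"steps": [{"xyz":[0.004,-0.024,0],"rot":[0,0,0],"jaw":0.085},{"xyz":[0.004,-0.024,0],"rot":[0,0,0],"jaw":0.085},{"xyz":[0.004,-0.024,0],"rot":[0,0,0],"jaw":0.085}]}}

```text
t: 18.68
tcp_pos: [0.5531, -0.3869, 0.1867]
orientation: [-3.136, -0.163, 0.003]
force: [-0.7, 0.2, -0.4]
grip_width: 0.085
gripper_force: 0.0
```

```bash
python3 -c "
from h import *
print(where()); C=cal('wrist'); I=ctrl.snapshot('wrist'); cv2.imwrite('pics/w7.png',I)
hv=cv2.cvtColor(I,cv2.COLOR_BGR2HSV); m=cv2.inRange(hv,(95,70,40),(125,255,255)); print(*rects(m,C,.044,2000),sep='\n')"
```

```text
(18.6833, array([ 0.5531, -0.3869,  0.1867]), np.float64(5.96), array([-0.002,  0.001, -1.   ]), 0.085, 0.0, array([-0.7,  0.2, -0.4]))
(array([294, 129,  86, 192]), 554, -401, 149, 60, 7.5)
```

View pics/w7.png

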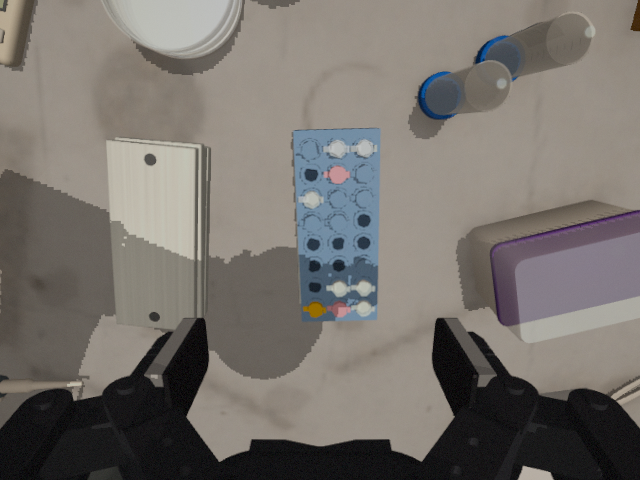

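The rack has corners at (296,130), (380,128), (377,321) and (302,321). The pile's top plate has corners at (107,141), (196,150), (194,330) and (117,323).

{"name": "send_rows", "arguments": {"steps": [{"xyz":[0.001,-0.014,-0.03],"rot":[0,0,0.02],"jaw":0.085},{"xyz":[0.001,-0.014,-0.07],"rot":[0,0,0.02],"jaw":0.085},{"xyz":[0.001,-0.014,-0.11],"rot":[0,0,0.02],"jaw":0.085},{"xyz":[0.001,-0.014,-0.14],"rot":[0,0,0.02],"jaw":0.085},{"xyz":[0.001,-0.014,-0.163],"rot":[0,0,0.02],"jaw":0.085},{"xyz":[0.001,-0.014,-0.172],"rot":[0,0,0.02],"jaw":0.085},{"xyz":[0.001,-0.014,-0.172],"rot":[0,0,0.02],"jaw":0.085},{"xyz":[0.001,-0.014,-0.172],"rot":[0,0,0.02],"jaw":0.07},{"xyz":[0.001,-0.014,-0.172],"rot":[0,0,0.02],"jaw":0.05},{"xyz":[0.001,-0.014,-0.172],"rot":[0,0,0.02],"jaw":0.05},{"xyz":[0.001,-0.014,-0.172],"rot":[0,0,0.02],"jaw":0.05},{"xyz":[0.001,-0.014,-0.172],"rot":[0,0,0.02],"jaw":0.05}]}}

```text
t: 19.73
tcp_pos: [0.5561, -0.4003, 0.0196]
orientation: [3.133, 0.199, 0.007]
force: [1.6, 1.9, 6.7]
grip_width: 0.0607
gripper_force: 68.9
```

```bash
python3 -c "
from h import *
print(where())"
```

```text
(19.7333, array([ 0.5561, -0.4003,  0.0196]), np.float64(7.27), array([ 0.004, -0.002, -1.   ]), 0.0607, 68.8977313041687, array([1.6, 1.9, 6.7]))
```

{"name": "send_rows", "arguments": {"steps": [{"xyz":[0,0,0.03],"rot":[0,0,0],"jaw":0.05},{"xyz":[0,0,0.07],"rot":[0,0,0],"jaw":0.05},{"xyz":[0,0,0.11],"rot":[0,0,0],"jaw":0.05},{"xyz":[-0.01,0.02,0.14],"rot":[0,0,-0.05],"jaw":0.05},{"xyz":[-0.02,0.05,0.155],"rot":[0,0,-0.1],"jaw":0.05},{"xyz":[-0.03,0.09,0.155],"rot":[0,0,-0.15],"jaw":0.05},{"xyz":[-0.04,0.13,0.155],"rot":[0,0,-0.187],"jaw":0.05},{"xyz":[-0.05,0.17,0.155],"rot":[0,0,-0.187],"jaw":0.05},{"xyz":[-0.06,0.21,0.155],"rot":[0,0,-0.187],"jaw":0.05},{"xyz":[-0.066,0.25,0.155],"rot":[0,0,-0.187],"jaw":0.05},{"xyz":[-0.066,0.285,0.155],"rot":[0,0,-0.187],"jaw":0.05},{"xyz":[-0.066,0.32,0.155],"rot":[0,0,-0.187],"jaw":0.05}]}}

```text
t: 20.73
tcp_pos: [0.4878, -0.0779, 0.1722]
orientation: [-3.139, 0.095, -0.003]
force: [1.9, -0.6, -1.7]
grip_width: 0.0612
gripper_force: 67.9
```

{"name": "send_rows", "arguments": {"steps": [{"xyz":[0,0.04,0],"rot":[0,0,0],"jaw":0.05},{"xyz":[0,0.08,0],"rot":[0,0,0],"jaw":0.05},{"xyz":[0,0.12,0],"rot":[0,0,0],"jaw":0.05},{"xyz":[0,0.16,0],"rot":[0,0,0],"jaw":0.05},{"xyz":[0,0.2,0],"rot":[0,0,0],"jaw":0.05},{"xyz":[0,0.24,0],"rot":[0,0,0],"jaw":0.05},{"xyz":[0.004,0.275,0],"rot":[0,0,0],"jaw":0.05},{"xyz":[0.006,0.296,0],"rot":[0,0,0],"jaw":0.05},{"xyz":[0.006,0.296,0],"rot":[0,0,0],"jaw":0.05},{"xyz":[0.006,0.296,0],"rot":[0,0,0],"jaw":0.05},{"xyz":[0.006,0.296,0],"rot":[0,0,0],"jaw":0.05}]}}

```text
t: 21.65
tcp_pos: [0.4943, 0.216, 0.1715]
orientation: [-3.14, 0.095, -0.0]
force: [-0.7, -0.7, -1.8]
grip_width: 0.0611
gripper_force: 67.9
```

```bash
python3 -c "
from h import *
print(where())"
```

```text
(21.65, array([0.4943, 0.216 , 0.1715]), np.float64(-3.48), array([ 0.,  0., -1.]), 0.0611, 67.93508291244507, array([-0.7, -0.7, -1.8]))
```

Now down: the target is z 0.019.

{"name": "send_rows", "arguments": {"steps": [{"xyz":[0.002,0,-0.03],"rot":[0,0,0],"jaw":0.05},{"xyz":[0.002,0,-0.06],"rot":[0,0,0],"jaw":0.05},{"xyz":[0.002,0,-0.09],"rot":[0,0,0],"jaw":0.05},{"xyz":[0.002,0,-0.12],"rot":[0,0,0],"jaw":0.05},{"xyz":[0.002,0,-0.14],"rot":[0,0,0],"jaw":0.05},{"xyz":[0.002,0,-0.149],"rot":[0,0,0],"jaw":0.05},{"xyz":[0.002,0,-0.151],"rot":[0,0,0],"jaw":0.05},{"xyz":[0.002,0,-0.151],"rot":[0,0,0],"jaw":0.05},{"xyz":[0.002,0,-0.151],"rot":[0,0,0],"jaw":0.05}]}}

```text
t: 22.4
tcp_pos: [0.4971, 0.2162, 0.0215]
orientation: [-3.139, 0.096, -0.002]
force: [0.9, -0.2, -1.7]
grip_width: 0.0605
gripper_force: 67.9
```

{"name": "send_rows", "arguments": {"steps": [{"xyz":[0,0,0],"rot":[0,0,0],"jaw":0.07},{"xyz":[0,0,0],"rot":[0,0,0],"jaw":0.08},{"xyz":[0,0,0],"rot":[0,0,0],"jaw":0.08},{"xyz":[0,0,0],"rot":[0,0,0],"jaw":0.08},{"xyz":[0,0,0.02],"rot":[0,0,0],"jaw":0.08},{"xyz":[0,0,0.06],"rot":[0,0,0],"jaw":0.08},{"xyz":[0,0,0.1],"rot":[0,0,0],"jaw":0.085},{"xyz":[0,0,0.14],"rot":[0,0,0],"jaw":0.085},{"xyz":[0,-0.04,0.17],"rot":[0,0,0],"jaw":0.085},{"xyz":[0,-0.08,0.19],"rot":[0,0,0],"jaw":0.085},{"xyz":[0,-0.12,0.19],"rot":[0,0,0],"jaw":0.085},{"xyz":[0,-0.16,0.19],"rot":[0,0,0.02],"jaw":0.085}]}}

```text
t: 23.4
tcp_pos: [0.4969, 0.0622, 0.2129]
orientation: [-3.139, 0.062, -0.007]
force: [1.0, -0.9, -0.3]
grip_width: 0.085
gripper_force: 0.0
```

```bash
python3 -c "
from h import *
print(where()); I=ctrl.snapshot('wrist');J=ctrl.snapshot('top');S=ctrl.snapshot('side')
cv2.imwrite('pics/m8.png',np.vstack([np.hstack([cv2.resize(I,(400,300)),cv2.resize(J[100:340,60:480],(400,300))]),np.hstack([cv2.resize(S[150:330,160:400],(400,300)),cv2.resize(S[250:430,330:570],(400,300))])]))
plates(J,(.01,.04))"
```

```text
(23.4, array([0.4969, 0.0622, 0.2129]), np.float64(-2.25), array([ 0.004,  0.002, -1.   ]), 0.085, 0.0, array([ 1. , -0.9, -0.3]))
0.01
(array([379, 192,  30,  63]), 532, -264, 150, 67, 0.1)
(array([433, 185,  36,  63]), 550, -401, 148, 65, 6.9)
(array([379, 140,  35,  26]), 706, -275, 83, 63, -89.9)
0.04
(array([379, 192,  30,  63]), 526, -260, 147, 65, 0.1)
(array([433, 185,  36,  63]), 543, -394, 145, 63, 6.9)
(array([379, 140,  35,  26]), 696, -270, 81, 62, -89.9)
```

View pics/m8.png

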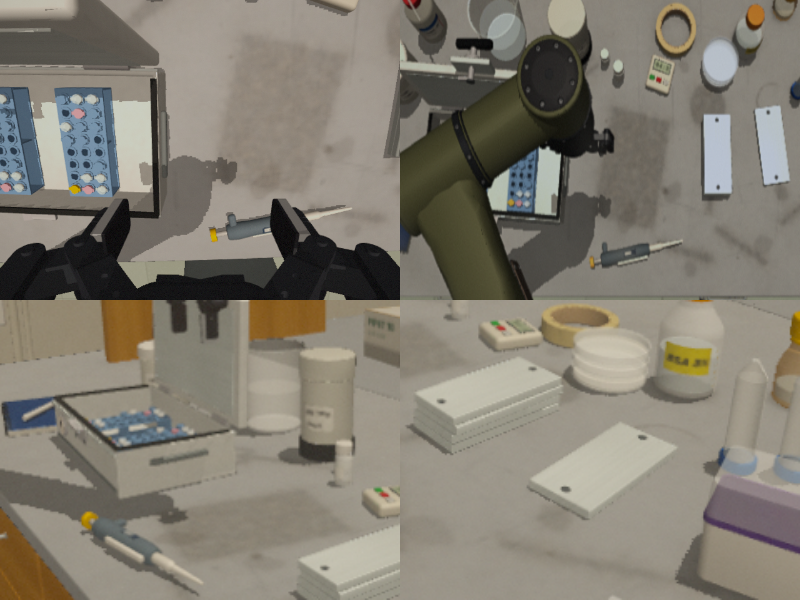

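Both racks stand upright in the box, the pile of four is neat, and the last plate lies free on the bench. The top-view fit puts it at about (552,-400), yaw 6.9°. I've now viewed all 14 pictures, so from here I work from numbers only.

{"name": "send_rows", "arguments": {"steps": [{"xyz":[0.005,-0.04,0],"rot":[0,0,0.05],"jaw":0.085},{"xyz":[0.01,-0.08,0],"rot":[0,0,0.1],"jaw":0.085},{"xyz":[0.015,-0.12,0],"rot":[0,0,0.155],"jaw":0.085},{"xyz":[0.02,-0.16,0],"rot":[0,0,0.155],"jaw":0.085},{"xyz":[0.025,-0.2,0],"rot":[0,0,0.155],"jaw":0.085},{"xyz":[0.03,-0.24,0],"rot":[0,0,0.155],"jaw":0.085},{"xyz":[0.035,-0.28,0],"rot":[0,0,0.155],"jaw":0.085},{"xyz":[0.04,-0.32,0],"rot":[0,0,0.155],"jaw":0.085},{"xyz":[0.045,-0.36,0],"rot":[0,0,0.155],"jaw":0.085},{"xyz":[0.05,-0.4,0],"rot":[0,0,0.155],"jaw":0.085},{"xyz":[0.055,-0.44,0],"rot":[0,0,0.155],"jaw":0.085},{"xyz":[0.055,-0.46,0],"rot":[0,0,0.155],"jaw":0.085}]}}

```text
t: 24.55
tcp_pos: [0.5517, -0.3997, 0.2082]
orientation: [-3.136, -0.177, 0.003]
force: [-0.6, 0.0, -0.2]
grip_width: 0.0851
gripper_force: 0.0
```

{"name": "send_rows", "arguments": {"steps": [{"xyz":[0,0,-0.04],"rot":[0,0,0],"jaw":0.085},{"xyz":[0,0,-0.08],"rot":[0,0,0],"jaw":0.085},{"xyz":[0,0,-0.12],"rot":[0,0,0],"jaw":0.085},{"xyz":[0,0,-0.12],"rot":[0,0,0],"jaw":0.085},{"xyz":[0,0,-0.12],"rot":[0,0,0],"jaw":0.085}]}}

```text
t: 24.97
tcp_pos: [0.5506, -0.3958, 0.0878]
orientation: [-3.135, -0.181, 0.008]
force: [0.7, -0.1, 1.7]
grip_width: 0.0849
gripper_force: 0.0
```

```bash
python3 -c "
from h import *
print(where()); C=cal('wrist'); I=ctrl.snapshot('wrist')
print(*rects(wmask(I,120),C,.010,3000),sep='\n')
print(proj([[.552,-.4,.01]],C))
h=cv2.cvtColor(I,cv2.COLOR_BGR2HSV)
print(h[240,200:440:12,1].tolist(),h[240,200:440:12,2].tolist())
plates(ctrl.snapshot('top'),(.01,.04))"
```

```text
(24.9667, array([ 0.5506, -0.3958,  0.0878]), np.float64(6.6), array([-0.005,  0.002, -1.   ]), 0.0849, 0.0, array([ 0.7, -0.1,  1.7]))
(array([  0, 140, 134, 267]), 510, -242, 195, 82, -4.2)
(array([  0,   0, 640, 460]), 543, -404, 370, 293, -83.1)
[[326.26620074 258.0774898 ]]
[29, 31, 33, 31, 29, 27, 25, 15, 17, 15, 13, 15, 11, 13, 12, 12, 29, 30, 25, 30] [148, 149, 149, 148, 150, 149, 174, 191, 191, 191, 190, 190, 191, 191, 191, 190, 151, 152, 150, 154]
0.01
0.04
```

```bash
python3 -c "
from h import *
print(where()); C=cal('wrist'); I=ctrl.snapshot('wrist')
h=cv2.cvtColor(cv2.medianBlur(I,5),cv2.COLOR_BGR2HSV); m=(h[...,1]<21).astype(np.uint8)*255; m[:,:205]=0; m[:,435:]=0; m=cv2.morphologyEx(m,cv2.MORPH_OPEN,np.ones((7,7)))
print(*rects(m,C,.010,3000),sep='\n')
for r in range(80,400,30):
    c=np.where(m[r])[0]; print(r,(c.min(),c.max()) if len(c) else None)"
```

```text
(25.0667, array([ 0.5531, -0.3974,  0.0938]), np.float64(6.61), array([ 0.003, -0.003, -1.   ]), 0.0854, 0.0, array([-0.2,  1.1,  1.2]))
(array([266, 132, 114, 149]), 582, -397, 89, 64, 6.9)
80 None
110 None
140 (np.int64(266), np.int64(379))
170 (np.int64(268), np.int64(378))
200 (np.int64(269), np.int64(377))
230 (np.int64(270), np.int64(376))
260 (np.int64(271), np.int64(375))
290 None
320 None
350 None
380 None
```

{"name": "send_rows", "arguments": {"steps": [{"xyz":[0.001,-0.003,-0.03],"rot":[0,0,0.005],"jaw":0.085},{"xyz":[0.001,-0.003,-0.06],"rot":[0,0,0.005],"jaw":0.085},{"xyz":[0.001,-0.003,-0.08],"rot":[0,0,0.005],"jaw":0.085},{"xyz":[0.001,-0.003,-0.09],"rot":[0,0,0.005],"jaw":0.085},{"xyz":[0.001,-0.003,-0.09],"rot":[0,0,0.005],"jaw":0.085},{"xyz":[0.001,-0.003,-0.09],"rot":[0,0,0.005],"jaw":0.085}]}}

```text
t: 25.62
tcp_pos: [0.5537, -0.4005, 0.0027]
orientation: [3.134, 0.188, 0.004]
force: [0.2, -0.5, 0.9]
grip_width: 0.0848
gripper_force: 0.0
```

{"name": "send_rows", "arguments": {"steps": [{"xyz":[0,0,-0.004],"rot":[0,0,0],"jaw":0.085},{"xyz":[0,0,-0.004],"rot":[0,0,0],"jaw":0.085},{"xyz":[0,0,-0.004],"rot":[0,0,0],"jaw":0.07},{"xyz":[0,0,-0.004],"rot":[0,0,0],"jaw":0.06},{"xyz":[0,0,-0.004],"rot":[0,0,0],"jaw":0.05},{"xyz":[0,0,-0.004],"rot":[0,0,0],"jaw":0.05},{"xyz":[0,0,-0.004],"rot":[0,0,0],"jaw":0.05}]}}

```text
t: 26.2
tcp_pos: [0.5533, -0.4004, -0.0021]
orientation: [3.134, 0.188, 0.003]
force: [-1.8, 1.1, 5.5]
grip_width: 0.0638
gripper_force: 66.9
```

{"name": "send_rows", "arguments": {"steps": [{"xyz":[0,0,0.02],"rot":[0,0,0],"jaw":0.05},{"xyz":[0,0,0.05],"rot":[0,0,0],"jaw":0.05},{"xyz":[0,0,0.09],"rot":[0,0,0],"jaw":0.05},{"xyz":[0,0,0.12],"rot":[0,0,0],"jaw":0.05},{"xyz":[0,0,0.12],"rot":[0,0,0],"jaw":0.05},{"xyz":[0,0,0.12],"rot":[0,0,0],"jaw":0.05}]}}

```text
t: 26.7
tcp_pos: [0.5533, -0.4002, 0.1183]
orientation: [3.135, 0.187, 0.006]
force: [0.4, 1.3, -3.1]
grip_width: 0.0634
gripper_force: 66.9
```

```bash
python3 -c "
from h import *
print(where()); C=cal('wrist'); I=ctrl.snapshot('wrist'); cv2.imwrite('pics/w9.png',I)
h=cv2.cvtColor(cv2.medianBlur(I,5),cv2.COLOR_BGR2HSV); m=(h[...,1]<21).astype(np.uint8)*255; m=cv2.morphologyEx(m,cv2.MORPH_OPEN,np.ones((7,7)))
print(*rects(m,C,.040,3000),sep='\n')
J=ctrl.snapshot('top'); cv2.imwrite('pics/t9.png',J); plates(J,(.04,))"
```

```text
(26.7, array([ 0.5533, -0.4002,  0.1183]), np.float64(6.82), array([ 0.004, -0.001, -1.   ]), 0.0634, 66.91630482673645, array([ 0.4,  1.3, -3.1]))
(array([231, 137, 187, 191]), 567, -402, 116, 103, 7.0)
0.04
```

```bash
python3 -c "
from h import *
C=cal('wrist'); I=cv2.imread('pics/w9.png')
print(proj([[.528+dx,-.259+dy,.04] for dx in(.075,-.075) for dy in (.033,-.033)],C).round())
h=cv2.cvtColor(cv2.medianBlur(I,5),cv2.COLOR_BGR2HSV)
for r in (170,200,230,300): print(r,h[r,0:230:8,1].tolist(),h[r,0:230:8,2].tolist())
T=cv2.imread('pics/t9.png'); h=cv2.cvtColor(T,cv2.COLOR_BGR2HSV)
print(h[220,360:480:5,2].tolist(),h[220,360:480:5,1].tolist())"
```

```text
[[ 17. 139.]
 [135. 152.]
 [ 43. 371.]
 [141. 383.]]
170 [32, 29, 29, 27, 26, 26, 26, 26, 24, 27, 20, 26, 26, 26, 26, 24, 24, 31, 26, 27, 31, 31, 31, 31, 32, 32, 32, 30, 24] [142, 141, 140, 162, 175, 174, 175, 176, 177, 113, 75, 177, 178, 179, 179, 180, 179, 108, 155, 84, 83, 142, 142, 142, 144, 145, 145, 144, 181]
200 [33, 33, 33, 33, 27, 26, 26, 25, 24, 28, 24, 26, 26, 26, 26, 26, 26, 30, 28, 31, 32, 30, 30, 32, 31, 32, 29, 32, 27] [92, 93, 93, 94, 173, 175, 177, 176, 177, 175, 178, 177, 179, 179, 178, 180, 179, 128, 164, 83, 79, 143, 143, 145, 146, 144, 143, 144, 162]
230 [30, 33, 30, 33, 30, 30, 30, 30, 30, 29, 26, 26, 24, 26, 26, 24, 26, 28, 27, 29, 32, 31, 31, 31, 30, 30, 30, 30, 30] [92, 92, 92, 93, 118, 120, 121, 121, 121, 122, 179, 177, 180, 179, 178, 180, 179, 145, 171, 79, 80, 141, 140, 142, 143, 143, 143, 144, 144]
300 [35, 34, 33, 33, 33, 29, 30, 29, 30, 31, 29, 29, 27, 31, 31, 28, 29, 30, 32, 26, 28, 30, 32, 30, 32, 30, 32, 32, 32] [87, 91, 92, 92, 92, 122, 126, 124, 126, 125, 125, 125, 123, 123, 124, 126, 123, 120, 112, 78, 81, 94, 95, 94, 95, 95, 96, 95, 96]
[77, 81, 80, 76, 69, 60, 41, 108, 89, 112, 138, 139, 140, 141, 143, 78, 76, 78, 81, 117, 115, 117, 114, 115] [96, 91, 92, 94, 103, 94, 100, 19, 40, 25, 26, 26, 22, 24, 25, 26, 23, 26, 22, 17, 22, 24, 18, 22]
```

{"name": "send_rows", "arguments": {"steps": [{"xyz":[-0.006,0.03,0],"rot":[0,0,-0.05],"jaw":0.05},{"xyz":[-0.012,0.06,0],"rot":[0,0,-0.1],"jaw":0.05},{"xyz":[-0.018,0.09,0],"rot":[0,0,-0.12],"jaw":0.05},{"xyz":[-0.024,0.12,0],"rot":[0,0,-0.12],"jaw":0.05},{"xyz":[-0.024,0.141,0],"rot":[0,0,-0.12],"jaw":0.05},{"xyz":[-0.024,0.141,-0.02],"rot":[0,0,-0.12],"jaw":0.05},{"xyz":[-0.024,0.141,-0.045],"rot":[0,0,-0.12],"jaw":0.05},{"xyz":[-0.024,0.141,-0.06],"rot":[0,0,-0.12],"jaw":0.05},{"xyz":[-0.024,0.141,-0.07],"rot":[0,0,-0.12],"jaw":0.05},{"xyz":[-0.024,0.141,-0.076],"rot":[0,0,-0.12],"jaw":0.05},{"xyz":[-0.024,0.141,-0.076],"rot":[0,0,-0.12],"jaw":0.05},{"xyz":[-0.024,0.141,-0.076],"rot":[0,0,-0.12],"jaw":0.05}]}}

```text
t: 27.8
tcp_pos: [0.5285, -0.2591, 0.04]
orientation: [3.141, -0.001, -0.0]
force: [-0.0, 1.0, -2.0]
grip_width: 0.0641
gripper_force: 67.0
```

```bash
python3 -c "
from h import *
print(where())"
```

```text
(27.8, array([ 0.5285, -0.2591,  0.04  ]), np.float64(-0.05), array([-0., -0., -1.]), 0.0641, 67.00216054916382, array([-0.,  1., -2.]))
```

{"name": "send_rows", "arguments": {"steps": [{"xyz":[0.001,0,-0.002],"rot":[0,0,0],"jaw":0.05},{"xyz":[0.001,0,-0.002],"rot":[0,0,0],"jaw":0.05},{"xyz":[0.001,0,-0.002],"rot":[0,0,0],"jaw":0.07},{"xyz":[0.001,0,-0.002],"rot":[0,0,0],"jaw":0.085},{"xyz":[0.001,0,-0.002],"rot":[0,0,0],"jaw":0.085},{"xyz":[0.001,0,-0.002],"rot":[0,0,0],"jaw":0.085},{"xyz":[0,0,0.03],"rot":[0,0,0],"jaw":0.085},{"xyz":[0,0,0.07],"rot":[0,0,0],"jaw":0.085},{"xyz":[0,0,0.11],"rot":[0,0,0],"jaw":0.085},{"xyz":[0,0.04,0.15],"rot":[0,0,0],"jaw":0.085},{"xyz":[-0.02,0.08,0.19],"rot":[0,0,0],"jaw":0.06},{"xyz":[-0.03,0.12,0.23],"rot":[0,0,0],"jaw":0.03}]}}

```text
t: 28.8
tcp_pos: [0.5079, -0.1716, 0.2384]
orientation: [3.141, -0.003, 0.001]
force: [1.7, 0.8, -0.6]
grip_width: 0.0632
gripper_force: 0.0
```

{"name": "send_rows", "arguments": {"steps": [{"xyz":[0,0.04,0.03],"rot":[0,0,0],"jaw":0.0},{"xyz":[0,0.08,0.06],"rot":[0,0,0],"jaw":0.0},{"xyz":[0,0.11,0.07],"rot":[0,0,0],"jaw":0.0},{"xyz":[0,0.11,0.07],"rot":[0,0,0],"jaw":0.0}]}}

```text
t: 29.13
tcp_pos: [0.5092, -0.0585, 0.3114]
orientation: [-3.14, -0.004, -0.011]
force: [-0.5, -1.6, -0.4]
grip_width: 0.0118
gripper_force: 0.0
```

```bash
python3 -c "
from h import *
print(where()); J=ctrl.snapshot('top'); cv2.imwrite('pics/t10.png',J); plates(J,(.05,)); S=ctrl.snapshot('side'); cv2.imwrite('pics/s10.png',S); I=ctrl.snapshot('wrist'); cv2.imwrite('pics/w10.png',I)
C=cal('top'); f=lambda a:np.array(a)/2.9+[20,110]-.3
for z in (.25,.26,.27): print(z,ray(f([(110,125),(595,152),(108,113),(592,143),(343,73)]),C,z)[:,:2].round(3).tolist())
c,s=np.cos(np.radians(-3.4)),np.sin(np.radians(-3.4))
# predicted lid-edge corner pixels for some angles
for th in (1.5,1.55,1.6,1.65):
    P=[]
    for y in (-.169,.169):
      for d in (0,-.008,.008):
        bx=.097-.19*np.cos(th)+d*np.sin(th); z=.07+.19*np.sin(th)+d*np.cos(th); P.append([.5+bx*c-y*s,.276+bx*s+y*c,z])
    print(th,((proj(P,C)+.3-[20,110])*2.9).round().tolist())
"
```

```text
(29.1333, array([ 0.5092, -0.0585,  0.3114]), np.float64(0.16), array([ 0.007,  0.001, -1.   ]), 0.0118, 0.0, array([-0.5, -1.6, -0.4]))
0.05
(array([380, 190,  29,  64]), 527, -260, 149, 65, -0.0)
(array([378, 140,  37,  27]), 692, -269, 85, 64, -89.9)
0.25 [[0.625, 0.437], [0.606, 0.102], [0.634, 0.439], [0.613, 0.105], [0.663, 0.278]]
0.26 [[0.622, 0.432], [0.603, 0.101], [0.63, 0.434], [0.609, 0.103], [0.659, 0.275]]
0.27 [[0.619, 0.428], [0.6, 0.099], [0.627, 0.43], [0.606, 0.102], [0.656, 0.272]]
1.5 [[592.0, 194.0], [591.0, 206.0], [593.0, 183.0], [96.0, 165.0], [95.0, 177.0], [97.0, 154.0]]
1.55 [[593.0, 180.0], [592.0, 192.0], [594.0, 169.0], [98.0, 152.0], [96.0, 163.0], [99.0, 140.0]]
1.6 [[594.0, 167.0], [593.0, 178.0], [595.0, 156.0], [99.0, 138.0], [98.0, 150.0], [101.0, 127.0]]
1.65 [[595.0, 154.0], [594.0, 165.0], [597.0, 143.0], [102.0, 125.0], [100.0, 136.0], [104.0, 114.0]]
```

The pile reads (527,-260) with yaw 0, so the top plate is aligned. The lid fits an angle of 1.65 rad. Next I hook its edge at y=0.179.

{"name": "send_rows", "arguments": {"steps": [{"xyz":[0,0.04,0],"rot":[0,0,0],"jaw":0.0},{"xyz":[0,0.08,0],"rot":[0,0,0],"jaw":0.0},{"xyz":[0.02,0.12,0],"rot":[0,0,0],"jaw":0.0},{"xyz":[0.05,0.16,0],"rot":[0,0,0],"jaw":0.0},{"xyz":[0.08,0.19,0],"rot":[0,0,-0.03],"jaw":0.0},{"xyz":[0.11,0.22,0],"rot":[0,0,-0.06],"jaw":0.0},{"xyz":[0.133,0.238,0],"rot":[0,0,-0.06],"jaw":0.0},{"xyz":[0.133,0.238,0],"rot":[0,0,-0.06],"jaw":0.0},{"xyz":[0.133,0.238,0],"rot":[0,0,-0.06],"jaw":0.0}]}}

```text
t: 30.03
tcp_pos: [0.643, 0.1759, 0.2994]
orientation: [3.135, -0.096, -0.015]
force: [0.0, -0.4, 0.3]
grip_width: 0.0004
gripper_force: 0.0
```

```bash
python3 -c "
from h import *
print(where())"
```

```text
(30.0333, array([0.643 , 0.1759, 0.2994]), np.float64(-3.52), array([-0.01 , -0.005, -1.   ]), 0.0004, 0.0, array([ 0. , -0.4,  0.3]))
```

{"name": "send_rows", "arguments": {"steps": [{"xyz":[0,0,-0.03],"rot":[0,0,0],"jaw":0.0},{"xyz":[0,0,-0.06],"rot":[0,0,0],"jaw":0.0},{"xyz":[0,0,-0.066],"rot":[0,0,0],"jaw":0.0},{"xyz":[0,0,-0.066],"rot":[0,0,0],"jaw":0.0}]}}

```text
t: 30.37
tcp_pos: [0.6405, 0.1737, 0.2386]
orientation: [3.138, -0.098, -0.006]
force: [0.2, -0.2, 0.0]
grip_width: 0.0
gripper_force: 0.0
```

{"name": "send_rows", "arguments": {"steps": [{"xyz":[-0.01,0,0],"rot":[0,0,0],"jaw":0.0},{"xyz":[-0.02,0,0],"rot":[0,0,0],"jaw":0.0},{"xyz":[-0.03,0,0],"rot":[0,0,0],"jaw":0.0},{"xyz":[-0.04,0,0],"rot":[0,0,0],"jaw":0.0},{"xyz":[-0.05,0,0],"rot":[0,0,0],"jaw":0.0},{"xyz":[-0.06,0,-0.001],"rot":[0,0,0],"jaw":0.0},{"xyz":[-0.07,0,-0.003],"rot":[0,0,0],"jaw":0.0}]}}

```text
t: 30.95
tcp_pos: [0.5721, 0.1752, 0.2418]
orientation: [-3.138, 0.097, -0.009]
force: [0.9, 1.0, 1.9]
grip_width: -0.0001
gripper_force: 0.8
```

{"name": "send_rows", "arguments": {"steps": [{"xyz":[-0.01,0,-0.002],"rot":[0,0,0],"jaw":0.0},{"xyz":[-0.02,0,-0.005],"rot":[0,0,0],"jaw":0.0},{"xyz":[-0.03,0,-0.009],"rot":[0,0,0],"jaw":0.0},{"xyz":[-0.04,0,-0.013],"rot":[0,0,0],"jaw":0.0},{"xyz":[-0.05,0,-0.017],"rot":[0,0,0],"jaw":0.0},{"xyz":[-0.06,0,-0.021],"rot":[0,0,0],"jaw":0.0},{"xyz":[-0.07,0,-0.026],"rot":[0,0,0],"jaw":0.0},{"xyz":[-0.08,0,-0.03],"rot":[0,0,0],"jaw":0.0}]}}

```text
t: 31.62
tcp_pos: [0.4918, 0.1751, 0.2109]
orientation: [-3.138, 0.097, -0.007]
force: [0.1, -0.1, 0.6]
grip_width: 0.0003
gripper_force: 0.0
```

```bash
cat >> h.py <<'E'
c34,s34=np.cos(np.radians(-3.4)),np.sin(np.radians(-3.4))
def bw(bx,y,z): return [.5+bx*c34-y*s34,.276+bx*s34+y*c34,z]
def lidcorner(th,y,d,r=.19): return bw(.097-r*np.cos(th)+d*np.sin(th),y,.07+r*np.sin(th)+d*np.cos(th))
E
python3 -c "
from h import *
print(where()); S=ctrl.snapshot('side'); S0=cv2.imread('pics/s10.png'); cv2.imwrite('pics/s11.png',S)
C=cal('side')
for th in (1.65,1.3,1.0,.7,.4,.02): print(th,proj([lidcorner(th,y,.008) for y in(-.169,.169)],C).round().tolist())
h0=cv2.cvtColor(S0,cv2.COLOR_BGR2GRAY);h=cv2.cvtColor(S,cv2.COLOR_BGR2GRAY)
d=cv2.morphologyEx(((cv2.absdiff(h0,h)>25)*255).astype(np.uint8),cv2.MORPH_OPEN,np.ones((3,3)))
for r in range(110,260,10):
    c=np.where(d[r,150:340])[0]+150; print(r,len(c),(c.min(),c.max()) if len(c) else '')
J=ctrl.snapshot('top'); plates(J,(.05,))"
```

```text
(31.6167, array([0.4918, 0.1751, 0.2109]), np.float64(-3.53), array([ 0.004,  0.002, -1.   ]), 0.0003, 0.0388631811574669, array([ 0.1, -0.1,  0.6]))
1.65 [[310.0, 149.0], [255.0, 137.0]]
1.3 [[285.0, 154.0], [234.0, 140.0]]
1.0 [[264.0, 165.0], [217.0, 149.0]]
0.7 [[247.0, 183.0], [203.0, 163.0]]
0.4 [[235.0, 206.0], [194.0, 180.0]]
0.02 [[229.0, 237.0], [190.0, 205.0]]
110 63 (np.int64(231), np.int64(324))
120 26 (np.int64(239), np.int64(316))
130 49 (np.int64(238), np.int64(316))
140 45 (np.int64(238), np.int64(284))
150 73 (np.int64(224), np.int64(308))
160 58 (np.int64(224), np.int64(308))
170 51 (np.int64(236), np.int64(308))
180 26 (np.int64(244), np.int64(302))
190 19 (np.int64(247), np.int64(300))
200 12 (np.int64(278), np.int64(298))
210 5 (np.int64(289), np.int64(293))
220 3 (np.int64(300), np.int64(302))
230 9 (np.int64(221), np.int64(229))
240 0 
250 29 (np.int64(150), np.int64(178))
0.05
(array([380, 191,  29,  63]), 526, -260, 146, 64, 0.1)
(array([379, 140,  35,  25]), 694, -269, 81, 59, -89.9)
```

{"name": "send_rows", "arguments": {"steps": [{"xyz":[0,0,0.04],"rot":[0,0,0],"jaw":0.0},{"xyz":[-0.02,0,0.08],"rot":[0,0,0.12],"jaw":0.0},{"xyz":[-0.04,0,0.1],"rot":[0,0,0.24],"jaw":0.0},{"xyz":[-0.04,0,0.1],"rot":[0,0,0.36],"jaw":0.0},{"xyz":[-0.04,0,0.1],"rot":[0,0,0.48],"jaw":0.02},{"xyz":[-0.04,0,0.1],"rot":[0,0,0.6],"jaw":0.04},{"xyz":[-0.04,0,0.1],"rot":[0,0,0.72],"jaw":0.05},{"xyz":[-0.04,0,0.1],"rot":[0,0,0.84],"jaw":0.05},{"xyz":[-0.04,0,0.1],"rot":[0,0,0.96],"jaw":0.05},{"xyz":[-0.04,0,0.1],"rot":[0,0,1.08],"jaw":0.05},{"xyz":[-0.04,0,0.1],"rot":[0,0,1.2],"jaw":0.05},{"xyz":[-0.04,0,0.1],"rot":[0,0,1.32],"jaw":0.05}]}}

```text
t: 32.72
tcp_pos: [0.4522, 0.1751, 0.3102]
orientation: [2.534, 1.856, 0.005]
force: [-0.2, -0.5, -0.1]
grip_width: 0.0501
gripper_force: 0.0
```

```bash
python3 -c "
from h import *
print(where(), ctrl.state()['joints'].round(2))
def blk(I,x0,x1,y0,y1,t=45):
    m=np.zeros(I.shape[:2],np.uint8); m[y0:y1,x0:x1]=(I[y0:y1,x0:x1].max(2)<t)*255
    n,l,s,c=cv2.connectedComponentsWithStats(m); k=1+np.argmax(s[1:,4]); return c[k].round(1),s[k].tolist()
T=cv2.imread('pics/top0.png');S=cv2.imread('pics/side0.png')
print(blk(T,100,175,120,150),blk(S,255,310,115,145,60))
Ct,Cs=cal('top'),cal('side')
for d in (.02,.03,.04,.05): 
    P=[lidcorner(1.65,0,d,.217)]; print(d,proj(P,Ct).round(1),proj(P,Cs).round(1))
S=ctrl.snapshot('side'); h0=cv2.cvtColor(cv2.imread('pics/s10.png'),cv2.COLOR_BGR2GRAY);h=cv2.cvtColor(S,cv2.COLOR_BGR2GRAY)
d=cv2.absdiff(h0,h)>25
for r in range(140,260,12): c=np.where(d[r,170:340])[0]+170; print(r,len(c),(c.min(),c.max()) if len(c) else '')
"
```

```text
(32.7167, array([0.4522, 0.1751, 0.3102]), np.float64(72.44), array([ 0.003,  0.001, -1.   ]), 0.0501, 0.0, array([-0.2, -0.5, -0.1])) [ 0.79 -0.25 -0.04  0.   -1.78  2.05]
(array([138.5, 134.8]), [119, 131, 39, 10, 317]) (array([291.4, 131.7]), [286, 129, 11, 7, 57])
0.02 [[137.3 142.9]] [[283.4 132.2]]
0.03 [[138.  138.2]] [[286.8 132.3]]
0.04 [[138.7 133.4]] [[290.1 132.3]]
0.05 [[139.4 128.7]] [[293.4 132.3]]
140 31 (np.int64(252), np.int64(284))
152 50 (np.int64(252), np.int64(308))
164 49 (np.int64(253), np.int64(308))
176 51 (np.int64(252), np.int64(308))
188 14 (np.int64(278), np.int64(301))
200 58 (np.int64(209), np.int64(298))
212 83 (np.int64(194), np.int64(304))
224 93 (np.int64(192), np.int64(307))
236 27 (np.int64(192), np.int64(264))
248 16 (np.int64(183), np.int64(198))
```

{"name": "send_rows", "arguments": {"steps": [{"xyz":[-0.02,0.03,0],"rot":[0,0,0.12],"jaw":0.05},{"xyz":[-0.04,0.06,0],"rot":[0,0,0.247],"jaw":0.05},{"xyz":[-0.071,0.09,0],"rot":[0,0,0.247],"jaw":0.05},{"xyz":[-0.071,0.108,-0.03],"rot":[0,0,0.247],"jaw":0.05},{"xyz":[-0.071,0.108,-0.06],"rot":[0,0,0.247],"jaw":0.05},{"xyz":[-0.071,0.108,-0.08],"rot":[0,0,0.247],"jaw":0.05},{"xyz":[-0.071,0.108,-0.08],"rot":[0,0,0.247],"jaw":0.05},{"xyz":[-0.071,0.108,-0.08],"rot":[0,0,0.247],"jaw":0.05},{"xyz":[-0.071,0.108,-0.08],"rot":[0,0,0.247],"jaw":0.05},{"xyz":[-0.071,0.108,-0.08],"rot":[0,0,0.247],"jaw":0.05}]}}

```text
t: 33.6
tcp_pos: [0.3814, 0.284, 0.2305]
orientation: [-2.294, -2.147, -0.006]
force: [-0.2, -0.4, 0.1]
grip_width: 0.05
gripper_force: 0.0
```

```bash
python3 -c "
from h import *
print(where()); C=cal('wrist'); I=ctrl.snapshot('wrist'); cv2.imwrite('pics/w12.png',I)
print('expect',proj([bw(-.119,y,z) for z in(.1195,) for y in(-.039,0,.039)],C).round().tolist())
print('edges',proj([lidcorner(.02,y,.008) for y in(-.169,.169)],C).round().tolist())
m=((I.max(2)<45)*255).astype(np.uint8); n,l,s,c=cv2.connectedComponentsWithStats(m)
for k in range(1,n):
    if s[k,4]>300: print(s[k].tolist(),c[k].round(1), quad(cv2.boxPoints(cv2.minAreaRect(np.argwhere(l==k)[:,::-1].astype(np.float32))),C,.1195))
S=ctrl.snapshot('side'); cv2.imwrite('pics/s12.png',S); print(S[150:245:6,225].max(1).tolist())
S=ctrl.snapshot('side'); "
```

```text
(33.6, array([0.3814, 0.284 , 0.2305]), np.float64(86.21), array([ 0.003,  0.003, -1.   ]), 0.05, 0.0, array([-0.2, -0.4,  0.1]))
expect [[318.0, 296.0], [318.0, 243.0], [317.0, 186.0]]
edges [[349.0, 410.0], [356.0, -21.0]]
[304, 181, 39, 111, 2761] [322.7 235.6] (array([384.5, 286.5]), 78, 18, 77.9)
[0, 307, 640, 173, 49239] [317.8 425.6] (array([373.9, 149.8]), 566, 169, -3.9)
[618, 322, 22, 64, 942] [630.6 354. ] (array([614., 178.]), 63, 17, -78.5)
[133, 133, 132, 131, 130, 124, 122, 157, 184, 194, 196, 198, 192, 197, 136, 135]
```

The bar measures 78×18 mm, as specified, with its centre at (384.5,286.5) and yaw 78°. So the lid is down on its seal.

{"name": "send_rows", "arguments": {"steps": [{"xyz":[0.003,0.0025,0],"rot":[0,0,-0.12],"jaw":0.045},{"xyz":[0.003,0.0025,-0.03],"rot":[0,0,-0.145],"jaw":0.045},{"xyz":[0.003,0.0025,-0.06],"rot":[0,0,-0.145],"jaw":0.045},{"xyz":[0.003,0.0025,-0.09],"rot":[0,0,-0.145],"jaw":0.045},{"xyz":[0.003,0.0025,-0.115],"rot":[0,0,-0.145],"jaw":0.045},{"xyz":[0.003,0.0025,-0.13],"rot":[0,0,-0.145],"jaw":0.045},{"xyz":[0.003,0.0025,-0.133],"rot":[0,0,-0.145],"jaw":0.045},{"xyz":[0.003,0.0025,-0.133],"rot":[0,0,-0.145],"jaw":0.045}]}}

```text
t: 34.42
tcp_pos: [0.3835, 0.2859, 0.0945]
orientation: [2.441, 1.976, -0.002]
force: [-0.1, 0.8, -0.0]
grip_width: 0.0448
gripper_force: 0.0
```

```bash
python3 -c "
from h import *
print(where())"
```

```text
(34.4167, array([0.3835, 0.2859, 0.0945]), np.float64(77.98), array([-0.   , -0.001, -1.   ]), 0.0448, 0.0, array([-0.1,  0.8, -0. ]))
```

{"name": "send_rows", "arguments": {"steps": [{"xyz":[0.001,0,0],"rot":[0,0,0],"jaw":0.02},{"xyz":[0.001,0,0],"rot":[0,0,0],"jaw":0.005},{"xyz":[0.001,0,0],"rot":[0,0,0],"jaw":0.005},{"xyz":[0.001,0,0],"rot":[0,0,0],"jaw":0.005},{"xyz":[0.001,0,0],"rot":[0,0,0],"jaw":0.005},{"xyz":[0.001,0,0],"rot":[0,0,0],"jaw":0.005}]}}

```text
t: 34.92
tcp_pos: [0.3838, 0.2873, 0.0961]
orientation: [-2.439, -1.976, -0.002]
force: [-7.7, 1.6, 2.6]
grip_width: 0.0172
gripper_force: 59.0
```

{"name": "send_rows", "arguments": {"steps": [{"xyz":[0,0,0],"rot":[0,0,-0.08],"jaw":0.005},{"xyz":[0,0,0],"rot":[0,0,-0.16],"jaw":0.005},{"xyz":[0,0,0],"rot":[0,0,-0.24],"jaw":0.005},{"xyz":[0,0,0],"rot":[0,0,-0.32],"jaw":0.005},{"xyz":[0,0,0],"rot":[0,0,-0.4],"jaw":0.005},{"xyz":[0,0,-0.001],"rot":[0,0,-0.48],"jaw":0.005},{"xyz":[0,0,-0.001],"rot":[0,0,-0.56],"jaw":0.005},{"xyz":[0,0,-0.002],"rot":[0,0,-0.64],"jaw":0.005}]}}

```text
t: 35.58
tcp_pos: [0.384, 0.2869, 0.0948]
orientation: [-2.94, -1.103, -0.001]
force: [-9.2, -0.1, 7.3]
grip_width: 0.0168
gripper_force: 59.6
```

```bash
python3 -c "
from h import *
print(where(),ctrl.state()['ft_torque'].round(2))"
```

```text
(35.5833, array([0.384 , 0.2869, 0.0948]), np.float64(41.14), array([-0.   ,  0.002, -1.   ]), 0.0168, 59.57627892494202, array([-9.2, -0.1,  7.3])) [-0.49  2.85  0.08]
```

{"name": "send_rows", "arguments": {"steps": [{"xyz":[-0.002,0,-0.001],"rot":[0,0,-0.08],"jaw":0.005},{"xyz":[-0.003,0,-0.001],"rot":[0,0,-0.16],"jaw":0.005},{"xyz":[-0.003,0,-0.002],"rot":[0,0,-0.24],"jaw":0.005},{"xyz":[-0.003,0,-0.002],"rot":[0,0,-0.32],"jaw":0.005},{"xyz":[-0.003,0,-0.003],"rot":[0,0,-0.4],"jaw":0.005},{"xyz":[-0.003,0,-0.003],"rot":[0,0,-0.48],"jaw":0.005},{"xyz":[-0.003,0,-0.003],"rot":[0,0,-0.56],"jaw":0.005},{"xyz":[-0.003,0,-0.003],"rot":[0,0,-0.64],"jaw":0.005},{"xyz":[-0.003,0,-0.003],"rot":[0,0,-0.7],"jaw":0.005},{"xyz":[-0.003,0,-0.003],"rot":[0,0,-0.73],"jaw":0.005},{"xyz":[-0.003,0,-0.003],"rot":[0,0,-0.73],"jaw":0.005}]}}

```text
t: 36.5
tcp_pos: [0.3835, 0.2865, 0.0933]
orientation: [-3.14, 0.015, -0.008]
force: [2.8, -2.2, 6.7]
grip_width: 0.0172
gripper_force: 59.8
```

```bash
python3 -c "
from h import *
print(where(),ctrl.state()['ft_torque'].round(2))"
```

```text
(36.5, array([0.3835, 0.2865, 0.0933]), np.float64(-0.55), array([ 0.005,  0.001, -1.   ]), 0.0172, 59.79422628879547, array([ 2.8, -2.2,  6.7])) [-1.45 -1.02  0.42]
```

{"name": "send_rows", "arguments": {"steps": [{"xyz":[0,0,0],"rot":[0,0,0],"jaw":0.03},{"xyz":[0,0,0],"rot":[0,0,0],"jaw":0.045},{"xyz":[0,0,0],"rot":[0,0,0],"jaw":0.045},{"xyz":[0,0,0],"rot":[0,0,0],"jaw":0.045},{"xyz":[0,0,0.03],"rot":[0,0,0],"jaw":0.045},{"xyz":[0,0,0.07],"rot":[0,0,0],"jaw":0.045},{"xyz":[0,0,0.11],"rot":[0,0,0],"jaw":0.045},{"xyz":[0,0,0.14],"rot":[0,0,0],"jaw":0.045},{"xyz":[0,0,0.14],"rot":[0,0,0],"jaw":0.045},{"xyz":[0,0,0.14],"rot":[0,0,0],"jaw":0.045},{"xyz":[0,0,0.14],"rot":[0,0,0],"jaw":0.045},{"xyz":[0,0,0.14],"rot":[0,0,0],"jaw":0.045}]}}

```text
t: 37.5
tcp_pos: [0.3811, 0.286, 0.2282]
orientation: [3.14, -0.014, -0.003]
force: [0.1, 0.6, -0.6]
grip_width: 0.045
gripper_force: 0.0
```

```bash
python3 -c "
from h import *
print(where()); C=cal('wrist'); I=ctrl.snapshot('wrist'); cv2.imwrite('pics/w13.png',I)
m=((I.max(2)<45)*255).astype(np.uint8); n,l,s,c=cv2.connectedComponentsWithStats(m)
for k in range(1,n):
    if s[k,4]>300: print(s[k].tolist(),c[k].round(1), quad(cv2.boxPoints(cv2.minAreaRect(np.argwhere(l==k)[:,::-1].astype(np.float32))),C,.115))
J=ctrl.snapshot('top'); plates(J,(.05,))
S=ctrl.snapshot('side'); cv2.imwrite('pics/s13.png',S); S0=cv2.imread('pics/s12.png')
Cs=cal('side'); print([proj([lidcorner(t,-.169,d) for d in(-.008,.008)],Cs).round(1).tolist() for t in (0,.02)])
g=lambda X:cv2.cvtColor(X,cv2.COLOR_BGR2GRAY)
for c in (225,235): print(c,g(S0)[222:262,c].tolist(),g(S)[222:262,c].tolist())
"
```

```text
(37.5, array([0.3811, 0.286 , 0.2282]), np.float64(-0.5), array([-0.002, -0.002, -1.   ]), 0.045, 0.0, array([ 0.1,  0.6, -0.6]))
[305, 181, 27, 112, 2774] [318.7 236.1] (array([383.6, 286.4]), 79, 18, -0.5)
[0, 305, 640, 175, 49478] [320.6 425.2] (array([245.9, 286.2]), 574, 174, 89.4)
0.05
(array([380, 191,  29,  62]), 527, -260, 144, 64, 0.1)
[[[230.1, 245.4], [229.5, 238.7]], [[229.9, 243.8], [229.4, 237.1]]]
225 [184, 188, 188, 187, 188, 189, 189, 186, 176, 162, 141, 131, 130, 118, 86, 66, 99, 125, 133, 125, 124, 129, 129, 130, 129, 131, 127, 127, 127, 127, 128, 131, 127, 127, 129, 127, 117, 96, 84, 85] [174, 188, 186, 186, 186, 188, 189, 188, 187, 176, 156, 139, 131, 132, 110, 73, 71, 109, 131, 126, 124, 128, 130, 128, 129, 127, 128, 129, 127, 127, 126, 127, 126, 126, 127, 126, 118, 95, 84, 89]
235 [191, 190, 189, 189, 188, 187, 178, 182, 189, 189, 197, 190, 166, 156, 152, 151, 122, 71, 96, 136, 148, 149, 148, 145, 147, 147, 148, 149, 148, 147, 149, 150, 148, 147, 146, 147, 149, 146, 148, 147] [189, 189, 189, 189, 189, 189, 177, 173, 189, 189, 189, 194, 187, 163, 155, 151, 146, 117, 76, 122, 147, 147, 146, 145, 146, 148, 148, 145, 148, 146, 148, 146, 148, 146, 146, 147, 146, 146, 147, 149]
```

```bash
python3 -c "
from h import *
S=cv2.imread('pics/s13.png'); C=cal('side')
P=[[.529+dx,-.259+dy,z] for z in(0,.05) for dx in(-.075,.075) for dy in(-.033,.033)]
H=cv2.convexHull(proj(P,C).astype(np.float32)); print('pred',H.reshape(-1,2).round().tolist())
h=cv2.cvtColor(S,cv2.COLOR_BGR2HSV); x,y,w,hh=cv2.boundingRect(H)
for v in (140,155,165):
    m=np.zeros(S.shape[:2],np.uint8); sl=np.s_[y-15:y+hh+15,x-15:x+w+15]; m[sl]=((h[sl][...,2]>v)&(h[sl][...,1]<45))*255
    m=cv2.morphologyEx(m,cv2.MORPH_OPEN,np.ones((3,3)))
    k=max(cv2.findContours(m,cv2.RETR_EXTERNAL,cv2.CHAIN_APPROX_NONE)[0],key=cv2.contourArea); kh=cv2.convexHull(k)
    print(v,cv2.contourArea(k),cv2.contourArea(kh),cv2.contourArea(H),cv2.approxPolyDP(kh,2.5,True).reshape(-1,2).tolist())
"
```

```text
pred [[428.0, 291.0], [426.0, 316.0], [363.0, 342.0], [339.0, 325.0], [339.0, 300.0], [403.0, 279.0]]
140 8945.0 10659.0 3714.065988867078 [[343, 263], [443, 269], [443, 357], [325, 357], [324, 297]]
155 1780.5 2419.0 3714.065988867078 [[426, 289], [413, 309], [368, 328], [340, 301], [398, 280], [411, 280]]
165 1412.5 1503.5 3714.065988867078 [[425, 290], [365, 315], [341, 302], [341, 299], [398, 280]]
```

```bash
python3 -c "
from h import *
g=cv2.cvtColor(cv2.imread('pics/s13.png'),cv2.COLOR_BGR2GRAY)
for r in range(300,328,3): print(r,g[r,330:352].tolist())
for r in range(289,320,3): print(r,g[r,414:438].tolist())
print(g[310:350,364].tolist())
"
```

```text
300 [147, 146, 147, 147, 150, 149, 150, 149, 151, 167, 181, 187, 190, 190, 191, 189, 190, 190, 191, 190, 192, 191]
303 [148, 149, 149, 149, 149, 149, 149, 148, 139, 135, 136, 141, 153, 172, 186, 190, 188, 187, 190, 187, 189, 190]
306 [144, 146, 148, 150, 148, 148, 150, 149, 141, 133, 132, 127, 132, 133, 131, 134, 145, 158, 178, 187, 190, 191]
309 [142, 146, 146, 148, 149, 148, 150, 149, 143, 136, 133, 133, 134, 130, 133, 132, 131, 134, 135, 133, 133, 145]
312 [150, 150, 150, 148, 149, 151, 150, 149, 150, 149, 138, 130, 129, 131, 132, 130, 133, 133, 130, 129, 127, 136]
315 [148, 148, 148, 149, 148, 148, 152, 149, 143, 135, 131, 135, 132, 132, 132, 132, 128, 131, 133, 130, 132, 129]
318 [146, 148, 145, 147, 146, 146, 148, 147, 141, 135, 135, 133, 133, 130, 125, 133, 131, 134, 134, 131, 129, 129]
321 [148, 147, 148, 144, 146, 147, 149, 147, 131, 133, 126, 133, 132, 132, 133, 134, 133, 130, 127, 126, 134, 133]
324 [149, 148, 148, 147, 149, 147, 121, 112, 127, 134, 134, 133, 132, 133, 123, 131, 134, 133, 133, 133, 134, 132]
327 [145, 147, 145, 140, 107, 93, 90, 94, 93, 97, 101, 119, 130, 
[... 900 characters left out ...]
310 [148, 146, 146, 156, 152, 152, 154, 152, 150, 150, 151, 142, 133, 131, 132, 132, 132, 131, 134, 137, 138, 143, 144, 146]
313 [154, 150, 152, 151, 144, 143, 175, 185, 165, 154, 156, 145, 138, 145, 146, 147, 146, 146, 146, 149, 148, 148, 147, 147]
316 [152, 155, 153, 154, 151, 152, 151, 150, 149, 138, 127, 142, 150, 150, 150, 148, 150, 149, 147, 148, 147, 151, 148, 147]
319 [150, 148, 140, 131, 144, 149, 149, 149, 148, 146, 148, 148, 149, 149, 150, 149, 150, 148, 149, 151, 150, 149, 148, 147]
[188, 188, 188, 187, 191, 171, 157, 156, 151, 147, 158, 157, 156, 151, 137, 182, 183, 158, 153, 151, 152, 143, 146, 148, 147, 120, 150, 148, 147, 146, 149, 149, 149, 150, 149, 149, 149, 150, 151, 150]
```

```bash
python3 -c "
from h import *
print(ctrl.job_done())"
```

```text
the job is handed in; nothing more can be done
None
```

I handed the job in with both racks upright on the box floor, the four stack plates piled squarely on plate_0, the lid drawn down on its seal and the T-handle turned about 1.5 rad, near its stop; the last checks were by measurement only because the picture allowance was used up, and the hand-in returned no verdict.

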